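Move the dop sticks from the cooling rack to the grinding rack in order

TASK

The stones on the dop sticks were waxed on one after another, the first at the brass-ring end of the wooden cooling rack, so move the sticks one at a time, oldest first, to the aluminium grinding rack: the one nearest the wooden rack's ring into the notches nearest the aluminium rack's ring, the next one beside it, and so on to the last. Each stick must end lying down in its notches in both rails, with its stone toward the robot as now and the rails between its wax collar and the little peg under it. Never drop a stick to the bench, and leave the red tin and the polish bottle standing where they are.

Things in the scene. Friction and masses are not known exactly. Their poses are not given: they have to be found in the camera images.
- cooling_rack: Wooden rack, fixed. Base 94x222 mm (x, y), 10 high. Two wooden rails along y, 5 thick, middles at x -37.5 and +7.5, tops at z 38. Each has V notches at y +75, +25, -25, -75, 20 wide on top, 6 at the floor (z 28); a lying stick's grip point: x -15, z 32.6, its stone at -x. Origin: underside centre; -x faces the robot, +y left (±20 deg). Brass ring at the +y (left) end. Full
- grinding_rack: Aluminium rack, black base, fixed. Base 94x222 mm (x, y), 10 high. Two metal rails along y, 5 thick, middles at x -37.5 and +7.5, tops at z 38. Each has V notches at y +75, +25, -25, -75, 20 wide on top, 6 at the floor (z 28); a lying stick's grip point: x -15, z 32.6, its stone at -x. Origin: underside centre; -x faces the robot, +y left (±20 deg). Brass ring at the -y (right) end. Empty
- grip_a (a point): Dop stick with pink stone: wooden rod 9.2 mm thick, 122 long, 30 g, in the wooden rack. Point on its axis, midway between wax collar and a small peg under the rod (33 mm to each); grip here, fingers between the rails. y along the axis to the handle end (66 mm away); stone and collar, 18 thick, at -y, to 56 mm away; z up at start. Peg 12 wide, hangs 4.4 mm below the rod
- grip_b (a point): Dop stick with green stone: wooden rod 9.2 mm thick, 130 long, 30 g, in the wooden rack. Point on its axis, midway between wax collar and a small peg under the rod (37 mm to each); grip here, fingers between the rails. y along the axis to the handle end (70 mm away); stone and collar, 18 thick, at -y, to 60 mm away; z up at start. Peg 12 wide, hangs 4.4 mm below the rod
- grip_c (a point): Dop stick (longest) with green stone: wooden rod 9.2 mm thick, 138 long, 30 g, in the wooden rack. Point on its axis, midway between wax collar and a small peg under the rod (41 mm to each); grip here, fingers between the rails. y along the axis to the handle end (74 mm away); stone and collar, 18 thick, at -y, to 64 mm away; z up at start. Peg 12 wide, hangs 4.4 mm below the rod
- grip_d (a point): Dop stick with pink stone: wooden rod 9.2 mm thick, 122 long, 30 g, in the wooden rack. Point on its axis, midway between wax collar and a small peg under the rod (33 mm to each); grip here, fingers between the rails. y along the axis to the handle end (66 mm away); stone and collar, 18 thick, at -y, to 56 mm away; z up at start. Peg 12 wide, hangs 4.4 mm below the rod
- red_tin: low round tin with a dark red lid, 62 mm across, 22 mm high, standing between the racks; origin at the centre of its underside. A bystander
- polish_bottle: small white polish bottle with a black cap, 44 mm across, 98 mm high, standing between the racks farther back; origin at the centre of its underside. A bystander

How it is judged:
By the outcome, as a careful person would: the job done as asked, in the order asked, and still so for the second after the job is handed in, with the robot touching nothing.
It also fails if it takes over 99 s, if anything falls off the work surface, if the arm or the gripper's body presses on something with over 40 N, if the wrist force passes 120 N, or if a joint passes its speed limit or range.

ROBOT

A 6-joint arm with a two-finger parallel gripper is mounted at the origin on a cart in front of the work surface, level with it; the furniture and walls round the work are solid. World frame = base frame: x ahead of the robot, y to its left, z up, the work surface at z = 0. Lengths are in m, angles in degrees, forces in N, time in s.
With the tool pointing down it reaches from about 0.35 to 0.925 m from the base axis. Payload 6.4 kg.
Tool frame: the origin (TCP) lies between the finger pads; the fingertips stand arm.tip_extent ahead of it and the grasp point (between the pads) lies 11 mm behind it (arm.tip_extent is the distance from the TCP to the fingertips, in m); y points along the fingers, z is the direction in which the jaws open and shut, and the axes are right-handed (so a half turn about y gives the same grasp; the last joint's range is limited). The gripper opens to 85 mm and grips with 20 to 120 N. Pads are 22 mm wide; open, the fingers measure 114 mm over their backs; the gripper's body (76 mm by 85 mm) begins 54 mm behind the grasp point. The pads swing forward as they close: fully open they stand 13 mm farther back than shut.
Start: joints at [65.713, 14.043, 89.255, -0, 76.702, -9.975], TCP at [0.161, 0.63, 0.239] pointing down, gripper open.
Joint ranges: [-179.41, 179.41], [-58.25, 129.5], [7.25, 145.43], [-54.29, 234.29], [11.92, 165.04], [-157.13, 157.13]. Speed limits (degrees/s): [147.25, 147.25, 180, 180, 180, 180].

INTERFACE

Orientations are given as [roll, pitch, yaw] about the fixed x, y, z axes, in that order (R = Rz(yaw) Ry(pitch) Rx(roll)).
In Python, from workcell import arm, snapshot, get_calibration, sign_off gives the robot as it stands.
- The arm moves only by the tool step_arm, never from a script. Its argument "rows" is a list of rows, each a list of 6 numbers: the shift along the tool's x, y, z scaled (see below), then the turn, a rotation vector about the tool's x, y, z scaled (see below). A call has 1 to 5 rows; each row shifts and turns the pose as measured when the row begins, along the tool's axes as they then stand; what a row does not reach is not made up. The controller multiplies each number of a shift by 25 mm and each number of a turn by 360 degrees. A row lasts 1/8 s, in which the tool goes at most 62.5 mm and 10.7 degrees, less where a joint would pass 70% of its speed; a pose out of reach is approached as far as the arm can. A call with a number of a shift or a turn outside -1 to 1 is refused whole. A call with a gripper value outside its range is refused whole. "gripper" is the closure, from -1 (fully open) to 1 (shut), set as the call begins (left out, the last holds). The fingers move at their own pace and stop on an object; "force" is the grip in N (left out, the last holds). Time passes only in rows, so rows that do not move let the fingers close. It gives the time, the measured TCP pose, the force and the opening at its end, in the units of the state.
- arm.state(): the state, without advancing time (a new reading comes with each control period).
- snapshot(name): name is "scene" or "top"; returns the picture (420x560x3 uint8, blue, green, red); there is no depth.
- get_calibration(name): a dict with "fx", "fy", "cx", "cy" (pixels), "dist" ([k1, k2, p1, p2, k3] as OpenCV has them; the pictures are not rectified), "rvec" (rotation vector, rad) and "tvec" (3), from world to camera coordinates, as OpenCV has them. Camera axes: x right, y down, z forward; pixel columns grow to the right and rows downward; lengths in m; the calibration is good to about 2 mm. A picture is of the moment at which its call begins. get_calibration takes no time and is no camera call.
- sign_off(): hands the job in, once; it reports no verdict.
The state is a dict: "clock": time; "qpos": joint angles; "qd": joint speeds; "joint_efforts": joint torques, N m; "eef_pos": TCP position; "tool_rot": TCP orientation; "contact_force": force on the tool from outside, world axes, zero at the start; "moment": the same for the moment, N m; "grip_width": finger opening in m.
Only numpy, scipy, OpenCV 4.12 (cv2) and the standard library are available. Lean on these libraries where they do the work, as an engineer would, in place of code of your own. Each camera call takes 0.05 s, during which the arm holds its last target.

## Working session

There is one attempt and no reset: what is moved stays moved. The work goes in short steps, Python scripts to look and compute and a tool call to move; the robot and the scene stay as the last step left them, time stands still between calls to the robot, and variables do not carry over. Pictures are saved under pics/ and viewed, and the job is handed in when it is done.

Besides the shell and the picture viewer there is one more tool, called by a JSON object that holds its "op" and its "data". step_arm: Moves the arm, as the interface text tells. Its arguments: {"type":"object","properties":{"rows":{"type":"array"},"gripper":{"type":"number"},"force":{"type":"number"}},"required":["rows"]}

```bash
ls; mkdir -p pics
python3 - <<'E'
from workcell import arm, snapshot, get_calibration
import cv2
print(arm.state(), arm.tip_extent)
for n in ("scene","top"):
    cv2.imwrite(f"pics/{n}0.png",snapshot(n)); print(get_calibration(n))
E
```

```text
pics
{'clock': 0.0, 'qpos': array([ 6.57103039e+01,  1.40849740e+01,  8.93264818e+01, -1.27543802e-03,
        7.67025053e+01, -9.97559943e+00]), 'qd': array([ 0.01208794,  0.06555854,  0.08550508, -0.04959811,  0.02443275,
        0.12760088]), 'joint_efforts': array([-2.13735148e-03, -4.29499233e+01, -3.26131189e+01, -2.05801643e-04,
        5.35728992e-03,  1.27291977e-05]), 'eef_pos': array([0.16047518, 0.62930318, 0.23815604]), 'tool_rot': array([-9.01124531e+01,  1.85194219e-02, -1.43138202e+01]), 'contact_force': array([-0.44634471,  0.37527336, -0.90432899]), 'moment': array([ 0.03991685, -0.01956358, -0.01018342]), 'grip_width': 0.08554738168209064} 0.008
{'fx': 416.3972484131335, 'fy': 416.3972484131335, 'cx': 280.3156736584978, 'cy': 215.65012727956798, 'dist': array([-0.12368907,  0.        ,  0.        ,  0.        ,  0.        ]), 'rvec': array([ 2.20963658, -1.05037747,  0.42189415]), 'tvec': array([-0.34959449,  0.36688646,  0.64718522])}
{'fx': 512.0467408350347, 'fy': 512.0467408350347, 'cx': 291.7156766697857, 'cy': 215.90280984693013, 'dist': array([-0.03847086,  0.        ,  0.        ,  0.        ,  0.        ]), 'rvec': array([ 2.16062231, -2.16701595,  0.13363532]), 'tvec': array([5.73812718e-04, 5.44578407e-01, 9.94122019e-01])}
```

View pics/scene0.png

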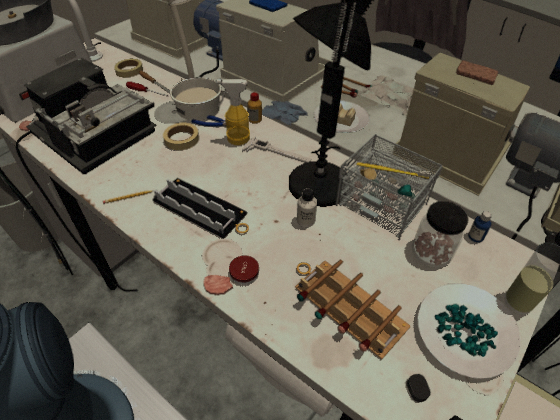

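View pics/top0.png

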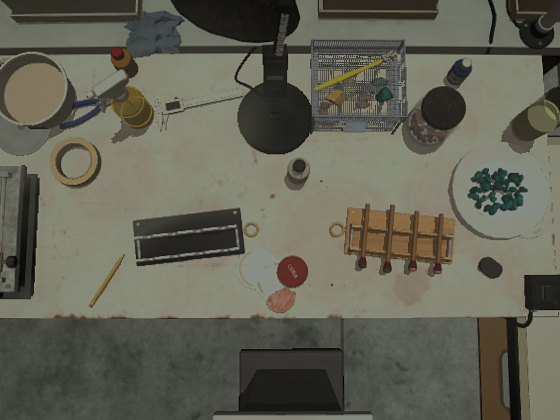

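The scene picture shows the full wooden rack at about (355,305), with its ring at (303,268). The empty aluminium rack is at about (200,203), with its ring at (242,228). In the top picture the wooden rack is around (400,235) with its ring at the left end, and the aluminium rack is around (190,235) with its ring at the right end. The tin is at (292,271) and the bottle at (298,170). Next I'll enlarge crops.

Run:
```python
import cv2
t=cv2.imread("pics/top0.png");s=cv2.imread("pics/scene0.png")
def crop(im,x,y,w,h,k,n):
    c=cv2.resize(im[y:y+h,x:x+w],None,fx=k,fy=k,interpolation=cv2.INTER_CUBIC)
    c=cv2.convertScaleAbs(c,alpha=1.5,beta=15)
    for i in range(0,w,10): cv2.putText(c,str(x+i),(i*k,8),0,.3,(0,255,255),1); cv2.line(c,(i*k,10),(i*k,14),(0,255,255),1)
    for i in range(0,h,10): cv2.putText(c,str(y+i),(0,i*k+4),0,.3,(0,255,255),1)
    cv2.imwrite(n,c)
crop(t,325,195,133,85,6,"pics/w1.png")
crop(t,125,200,133,72,6,"pics/a1.png")
crop(s,290,255,125,100,6,"pics/ws.png")
```

```text
(no output)
```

View pics/w1.png

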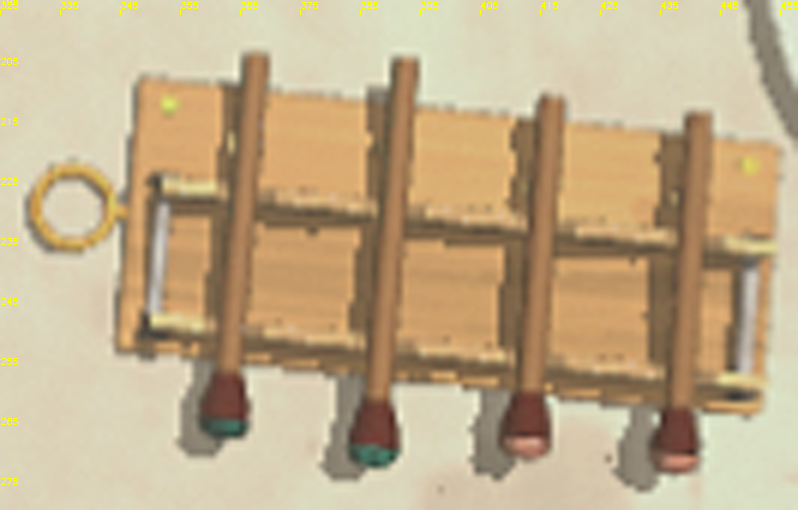

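View pics/a1.png

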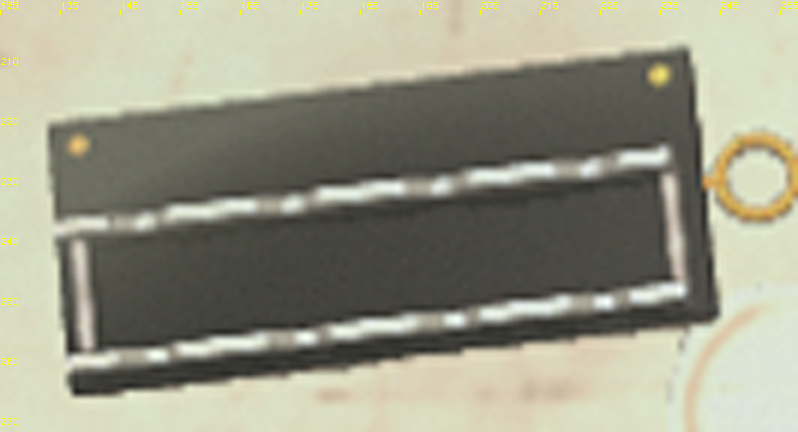

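View pics/ws.png

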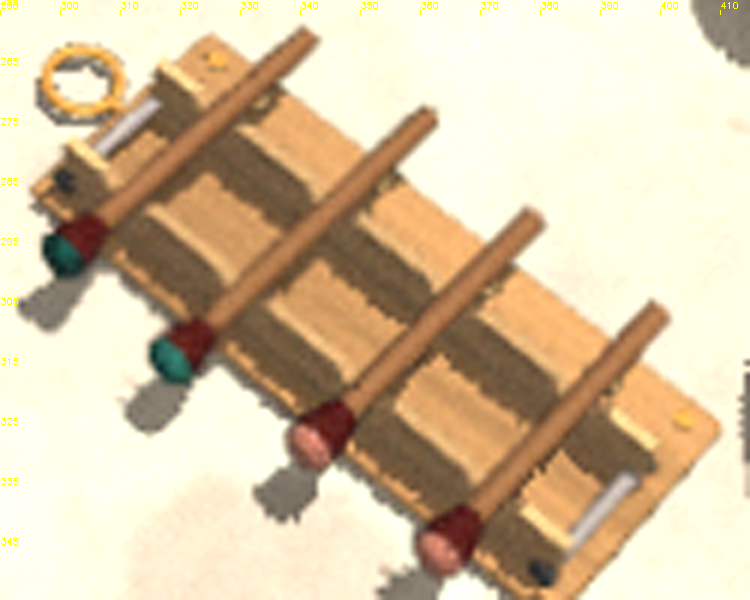

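```bash
cat > h.py <<'E'
import numpy as np, cv2
from workcell import arm, get_calibration
from scipy.optimize import least_squares
C={n:get_calibration(n) for n in("scene","top")}
def K(c): return np.array([[c['fx'],0,c['cx']],[0,c['fy'],c['cy']],[0,0,1]])
def proj(n,P):
    c=C[n]; return cv2.projectPoints(np.array(P,float).reshape(-1,1,3),c['rvec'],c['tvec'],K(c),c['dist'])[0][:,0]
def back(n,px,z):
    c=C[n]; u=cv2.undistortPoints(np.array(px,float).reshape(-1,1,2),K(c),c['dist'])[:,0]
    R=cv2.Rodrigues(c['rvec'])[0]; o=-R.T@c['tvec']; d=np.c_[u,np.ones(len(u))]@R
    return o+d*((z-o[2])/d[:,2])[:,None]
def local(pose,P):
    x,y,a=pose;P=np.array(P,float);c,s=np.cos(a),np.sin(a)
    return np.c_[x+c*P[:,0]-s*P[:,1],y+s*P[:,0]+c*P[:,1],P[:,2]]
def fit(obs,p0):
    f=lambda p:np.concatenate([(proj(n,local(p,P))-px).ravel() for n,P,px in obs])
    r=least_squares(f,p0); return r.x,r.fun
E
cat > m.py <<'E'
from h import *
def cr(l,ox,oy,k=6): return (np.array(l,float)+.5)/k-.5+np.array([ox,oy])
corn=np.array([[.047,.111,.01],[.047,-.111,.01],[-.047,-.111,.01],[-.047,.111,.01]])
w=cr([(137,77),(778,145),(762,413),(115,352)],325,195)
a=cr([(50,125),(687,47),(718,320),(70,393)],125,200)
wood,f=fit([("top",corn,w)],[.6,-.2,0]); print(wood,np.degrees(wood[2]),f.round(1))
ws=cr([(210,35),(720,432),(32,187)],290,255)
wood2,f=fit([("top",corn,w),("scene",corn[[0,1,3]],ws)],[.6,-.2,0]); print(wood2,np.degrees(wood2[2]),f.round(1))
alu,f=fit([("top",corn,a)],[.6,.2,0]); print(alu,np.degrees(alu[2]),f.round(1))
for n in C:
    R=cv2.Rodrigues(C[n]['rvec'])[0]; print(n,-R.T@C[n]['tvec'])
# sticks: handle tips & collar-junction in top
st=cr([(256,54),(229,372),(405,60),(379,400),(552,97),(528,393),(698,115),(680,408)],325,195)
b=back("top",st,.0326+0.002)
for pose in (wood,wood2):
    c,s=np.cos(pose[2]),np.sin(pose[2]); L=(b[:,:2]-pose[:2])@np.array([[c,-s],[s,c]])
    print((L*1000).round(1).tolist())
print("tin,bottle",back("top",[[292,271]],.022),back("top",[[298,165]],.098))
E
python3 m.py
```

```text
[ 0.50604921 -0.2211058  -0.10227557] -5.859958753109046 [-0.1  0.1  0.3 -0.5  0.1  0.4 -0.4 -0.1]
[ 0.50489532 -0.22162563 -0.10783004] -6.178206134974836 [ 0.4  0.4  0.7  0.3  0.3  1.3 -0.2  0.2 -0.  -1.2  1.2 -1.6 -0.7 -0.3]
[0.50576918 0.21022019 0.11466183] 6.569638887602089 [-0.8 -0.5  0.7 -0.1  0.4 -0.  -0.3  0.6]
scene [ 0.085759   -0.36893964  0.72952014]
top [0.42454087 0.00539977 1.05099023]
[[55.4, 74.4], [-51.3, 74.6], [58.4, 24.4], [-55.6, 24.3], [50.9, -25.7], [-48.5, -24.8], [49.7, -75.1], [-48.5, -75.6]]
[[56.1, 75.3], [-50.6, 74.9], [59.4, 25.4], [-54.7, 24.7], [52.1, -24.8], [-47.3, -24.4], [51.2, -74.2], [-47.0, -75.2]]
tin,bottle [[ 0.43484696 -0.00130035  0.022     ]] [[ 0.63400511 -0.01286183  0.098     ]]
```

```bash
cat >> m.py <<'E'
print("---")
N=np.array([[x,y,.028] for x in(.0075,-.0375) for y in(.075,.025,-.025,-.075)])
npx=cr([(122,222),(270,205),(418,187),(570,170),(130,355),(278,338),(430,320),(580,302)],125,200)
alu2,f=fit([("top",corn,a),("top",N,npx)],[.6,.2,0]); print(alu2,np.degrees(alu2[2]),f.round(1))
for nm,p in(("wood",wood),("alu",alu2)):
    g=local(p,[[-.015,y,.0326] for y in(.075,.025,-.025,-.075)]); print(nm,np.degrees(p[2]).round(2),g.round(4).tolist())
E
python3 m.py | sed -n '/---/,$p'
python3 - <<'E'
import cv2
s=cv2.imread("pics/scene0.png")
c=cv2.resize(s[170:242,145:260],None,fx=6,fy=6,interpolation=cv2.INTER_CUBIC)
cv2.imwrite("pics/as.png",cv2.convertScaleAbs(c,alpha=1.5,beta=15))
E
```

```text
---
[0.50549564 0.21581786 0.10966644] 6.283424223415179 [-3.4 -0.7 -1.9  0.3 -2.4  0.4 -3.2  0.5  1.1 -0.3  1.2 -0.3  1.4 -0.1
  0.8 -0.   1.6 -0.2  1.8 -0.1  1.4  0.1  1.3  0.3]
wood -5.86 [[0.4988, -0.145, 0.0326], [0.4937, -0.1947, 0.0326], [0.4886, -0.2444, 0.0326], [0.4835, -0.2942, 0.0326]]
alu 6.28 [[0.4824, 0.2887, 0.0326], [0.4878, 0.239, 0.0326], [0.4933, 0.1893, 0.0326], [0.4988, 0.1396, 0.0326]]
```

View pics/as.png

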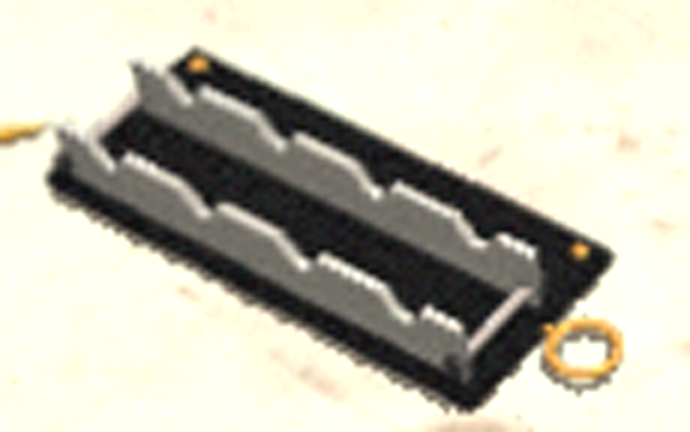

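```bash
cat > ov.py <<'E'
from m import *
def ov(n,img,pose,x,y,w,h,k,out):
    im=cv2.imread(img); c=cv2.resize(im[y:y+h,x:x+w],None,fx=k,fy=k,interpolation=cv2.INTER_CUBIC)
    c=cv2.convertScaleAbs(c,alpha=1.5,beta=15)
    def pl(P,col,cl=False):
        q=(proj(n,local(pose,P))-[x,y]+.5)*k-.5; cv2.polylines(c,[q.round().astype(int)],cl,col,1)
    pl(corn,(0,0,255),True)
    for X in(-.04,-.035,.005,.01):
        P=[]
        for Y in(.075,.025,-.025,-.075): P+=[[X,Y+.01,.038],[X,Y+.003,.028],[X,Y-.003,.028],[X,Y-.01,.038]]
        pl(P,(0,200,0) if X in(-.04,.005) else (255,0,255))
    cv2.imwrite(out,c)
if __name__=="__main__":
    ov("top","pics/top0.png",alu,125,200,133,72,6,"pics/o1.png")
    ov("scene","pics/scene0.png",alu,145,170,115,72,6,"pics/o2.png")
    ov("top","pics/top0.png",wood,325,195,133,85,6,"pics/o3.png")
E
python3 ov.py >/dev/null
```

```text
(no output)
```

View pics/o1.png

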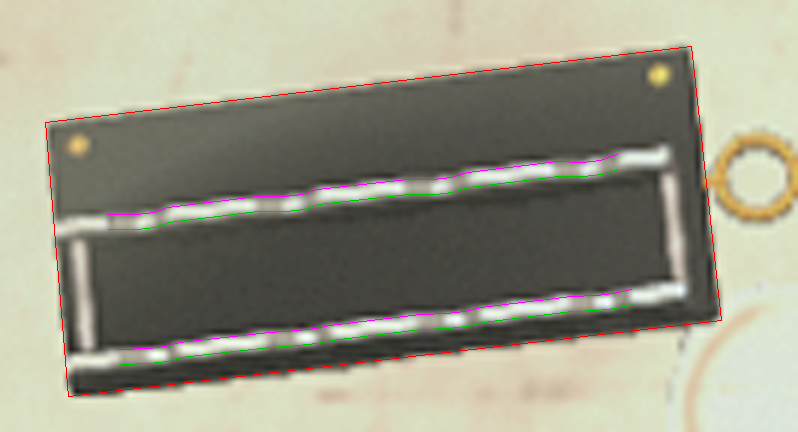

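View pics/o2.png

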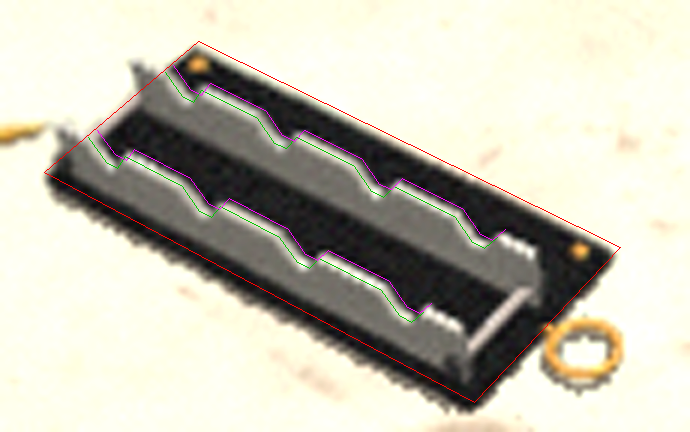

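View pics/o3.png

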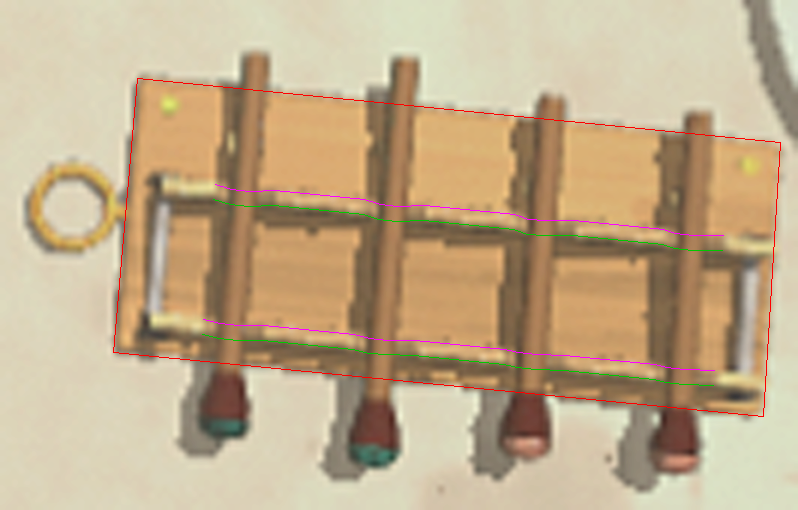

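```bash
cat > go.py <<'E'
import sys,io,contextlib
with contextlib.redirect_stdout(io.StringIO()):
    from m import *
from scipy.spatial.transform import Rotation as Ro
def tgt(s):
    k,i=s[0],int(s[1]); ys=(.075,.025,-.025,-.075); pose=wood if k=='w' else alu
    y=ys[i] if k=='w' else ys[3-i]   # index 0 = ring end
    return local(pose,[[-.015,y,.0326]])[0],np.degrees(pose[2])
if __name__=="__main__":
    s=arm.state(); g,yaw=tgt(sys.argv[1]); z=float(sys.argv[2])
    R=Ro.from_euler('xyz',s['tool_rot'],degrees=True); T=Ro.from_euler('xyz',[-90,0,yaw],degrees=True)
    p=np.array([g[0],g[1],z]); d=R.inv().apply(p-s['eef_pos'])*1000
    print("t",round(s['clock'],2),"pos",s['eef_pos'].round(4),"rot",s['tool_rot'].round(1),"target",p.round(4),round(yaw,2))
    print("tool shift mm",d.round(1),"units",(d/25).round(2),"turn units",((R.inv()*T).as_rotvec(degrees=True)/360).round(4))
    print("F",s['contact_force'].round(1),"w",round(s['grip_width'],4))
E
python3 go.py w0 0.12; for i in 0 1 2 3; do python3 go.py a$i 0.1|head -1;done
```

```text
t 0.1 pos [0.1605 0.6294 0.2383] rot [-90.1   0.  -14.3] target [ 0.4988 -0.145   0.12  ] -5.86
tool shift mm [ 519.3  119.3 -666.4] units [ 20.77   4.77 -26.66] turn units [ 0.0003 -0.0235 -0.0001]
F [-0.2  0.   0.1] w 0.0857
t 0.1 pos [0.1605 0.6294 0.2383] rot [-90.1   0.  -14.3] target [0.4994 0.134  0.1   ] 6.57
t 0.1 pos [0.1605 0.6294 0.2383] rot [-90.1   0.  -14.3] target [0.4937 0.1837 0.1   ] 6.57
t 0.1 pos [0.1605 0.6294 0.2383] rot [-90.1   0.  -14.3] target [0.488  0.2333 0.1   ] 6.57
t 0.1 pos [0.1605 0.6294 0.2383] rot [-90.1   0.  -14.3] target [0.4823 0.283  0.1   ] 6.57
```

{"op": "step_arm", "data": {"rows": [[0.8,0,-1,0,-0.0235,0],[0.8,0,-1,0,0,0],[0.8,0,-1,0,0,0],[0.8,0,-1,0,0,0],[0.8,0,-1,0,0,0]], "gripper": 0.15, "force": 50}}

```text
clock: 0.72
eef_pos: [0.2439, 0.489, 0.2354]
tool_rot: [-90.3, 0.2, -5.4]
contact_force: [-0.0, 0.4, 0.7]
grip_width: 0.0366
```

```bash
python3 go.py w0 0.12
```

```text
t 0.72 pos [0.2439 0.489  0.2354] rot [-90.3   0.2  -5.4] target [ 0.4988 -0.145   0.12  ] -5.86
tool shift mm [ 313.2  118.2 -606.7] units [ 12.53   4.73 -24.27] turn units [ 0.001   0.0014 -0.0004]
F [-0.   0.4  0.7] w 0.0366
```

{"op": "step_arm", "data": {"rows": [[0.55,0.1,-1,0,0,0],[0.55,0.1,-1,0,0,0],[0.55,0.1,-1,0,0,0],[0.55,0.1,-1,0,0,0],[0.55,0.1,-1,0,0,0]]}}

```text
clock: 1.35
eef_pos: [0.3014, 0.3525, 0.2212]
tool_rot: [-90.5, 0.3, -5.4]
contact_force: [-0.6, 0.6, 0.6]
grip_width: 0.0363
```

{"op": "step_arm", "data": {"rows": [[0.55,0.1,-1,0,0,0],[0.55,0.1,-1,0,0,0],[0.55,0.1,-1,0,0,0],[0.55,0.1,-1,0,0,0],[0.55,0.1,-1,0,0,0]]}}

```text
clock: 1.98
eef_pos: [0.3581, 0.2165, 0.2073]
tool_rot: [-90.6, 0.4, -5.3]
contact_force: [0.6, -0.3, -0.8]
grip_width: 0.0364
```

{"op": "step_arm", "data": {"rows": [[0.55,0.1,-1,0,0,0],[0.55,0.1,-1,0,0,0],[0.55,0.1,-1,0,0,0],[0.55,0.1,-1,0,0,0],[0.55,0.1,-1,0,0,0]]}}

```text
clock: 2.6
eef_pos: [0.4148, 0.0808, 0.1935]
tool_rot: [-90.6, 0.5, -5.3]
contact_force: [0.3, -0.2, 0.7]
grip_width: 0.0367
```

{"op": "step_arm", "data": {"rows": [[0.55,0.2,-1,0,0,0],[0.55,0.2,-1,0,0,0],[0.55,0.2,-1,0,0,0],[0.4,0.2,-1,0,0,0],[0.4,0.2,-1,0,0,0]]}}

```text
clock: 3.22
eef_pos: [0.4639, -0.054, 0.1669]
tool_rot: [-90.5, 0.7, -5.4]
contact_force: [0.4, 0.9, 0.2]
grip_width: 0.0363
```

```bash
python3 go.py w0 0.08
```

```text
t 3.23 pos [ 0.4639 -0.054   0.1669] rot [-90.5   0.7  -5.4] target [ 0.4988 -0.145   0.08  ] -5.86
tool shift mm [ 44.2  87.3 -86.5] units [ 1.77  3.49 -3.46] turn units [ 0.0015  0.0014 -0.0018]
F [0.4 0.9 0.2] w 0.0363
```

{"op": "step_arm", "data": {"rows": [[0.5,0.7,-1,0.0015,0.0014,-0.0018],[0.5,0.7,-1,0,0,0],[0.4,0.7,-0.9,0,0,0],[0.3,0.7,-0.45,0,0,0],[0,0.3,0,0,0,0]]}}

```text
clock: 3.85
eef_pos: [0.498, -0.146, 0.0863]
tool_rot: [-90.0, 0.0, -6.1]
contact_force: [0.7, 1.1, 0.6]
grip_width: 0.0363
```

```bash
python3 go.py w0 0.024; python3 -c "
from workcell import snapshot
import cv2
cv2.imwrite('pics/s1.png',cv2.resize(snapshot('scene')[220:400,250:450],None,fx=4,fy=3.3))"
```

```text
t 3.85 pos [ 0.498  -0.146   0.0863] rot [-90.    0.   -6.1] target [ 0.4988 -0.145   0.024 ] -5.86
tool shift mm [ 0.8 62.3  1. ] units [0.03 2.49 0.04] turn units [-0.0001 -0.0006 -0.0001]
F [0.7 1.1 0.6] w 0.0363
```

View pics/s1.png

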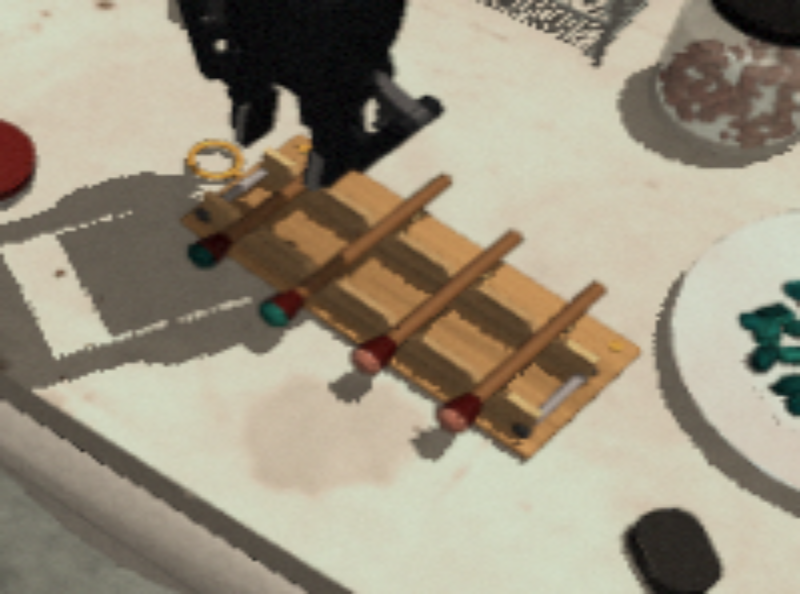

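The fingers, at about (250,120) and (320,165) in this crop, are lined up over the first green stick. I'm going down.

{"op": "step_arm", "data": {"rows": [[0.03,0.8,0.04,0,0,0],[0,0.8,0,0,0,0],[0,0.6,0,0,0,0],[0,0.25,0,0,0,0],[0,0,0,0,0,0]]}}

```text
clock: 4.53
eef_pos: [0.4998, -0.1429, 0.0294]
tool_rot: [-90.0, 0.1, -5.8]
contact_force: [0.8, -0.9, -0.0]
grip_width: 0.036
```

```bash
python3 go.py w0 0.024
```

```text
t 4.53 pos [ 0.4998 -0.1429  0.0294] rot [-90.    0.1  -5.8] target [ 0.4988 -0.145   0.024 ] -5.86
tool shift mm [-0.8  5.4 -2.2] units [-0.03  0.21 -0.09] turn units [-0.0001  0.0003 -0.0002]
F [ 0.8 -0.9 -0. ] w 0.036
```

{"op": "step_arm", "data": {"rows": [[-0.03,0.25,-0.09,0,0,0],[0,0,0,0,0,0]]}}

```text
clock: 4.78
eef_pos: [0.5015, -0.1437, 0.0295]
tool_rot: [-89.7, 0.0, -5.7]
contact_force: [0.1, -0.2, -0.9]
grip_width: 0.0364
```

{"op": "step_arm", "data": {"rows": [[0,0,0,0,0,0],[0,0,0,0,0,0],[0,0,0,0,0,0]], "gripper": 1}}

```text
clock: 5.15
eef_pos: [0.5019, -0.144, 0.0299]
tool_rot: [-89.8, -0.1, -5.7]
contact_force: [0.1, -0.3, 2.5]
grip_width: 0.0068
```

```bash
python3 go.py w0 0.024
```

```text
t 5.15 pos [ 0.5019 -0.144   0.0299] rot [-89.8  -0.1  -5.7] target [ 0.4988 -0.145   0.024 ] -5.86
tool shift mm [-3.   5.9 -1.3] units [-0.12  0.24 -0.05] turn units [-0.0005  0.0004  0.0002]
F [ 0.1 -0.3  2.5] w 0.0068
```

{"op": "step_arm", "data": {"rows": [[0,0,0,0,0,0],[0,0,0,0,0,0]], "gripper": 0.15}}

```text
clock: 5.4
eef_pos: [0.5013, -0.1436, 0.029]
tool_rot: [-89.8, 0.0, -5.7]
contact_force: [-0.5, -0.9, -0.5]
grip_width: 0.0362
```

{"op": "step_arm", "data": {"rows": [[-0.1,0.25,-0.05,0,0,0],[-0.1,0.2,0,0,0,0]]}}

```text
clock: 5.65
eef_pos: [0.5016, -0.1441, 0.0278]
tool_rot: [-89.4, -0.2, -5.8]
contact_force: [-12.4, 7.4, 42.7]
grip_width: 0.0361
```

```bash
python3 go.py w0 0.024;python3 go.py w0 0.024;python3 -c "
from workcell import snapshot
import cv2
cv2.imwrite('pics/s2.png',cv2.resize(snapshot('scene')[220:400,250:450],None,fx=4,fy=3.3))"
```

```text
t 5.65 pos [ 0.5016 -0.1441  0.0278] rot [-89.4  -0.2  -5.8] target [ 0.4988 -0.145   0.024 ] -5.86
tool shift mm [-2.7  3.7 -1.2] units [-0.11  0.15 -0.05] turn units [-0.0016  0.0003  0.0005]
F [-12.4   7.4  42.7] w 0.0361
t 5.65 pos [ 0.5016 -0.1441  0.0278] rot [-89.4  -0.2  -5.8] target [ 0.4988 -0.145   0.024 ] -5.86
tool shift mm [-2.7  3.7 -1.2] units [-0.11  0.15 -0.05] turn units [-0.0016  0.0003  0.0005]
F [-12.4   7.4  42.7] w 0.0361
```

View pics/s2.png

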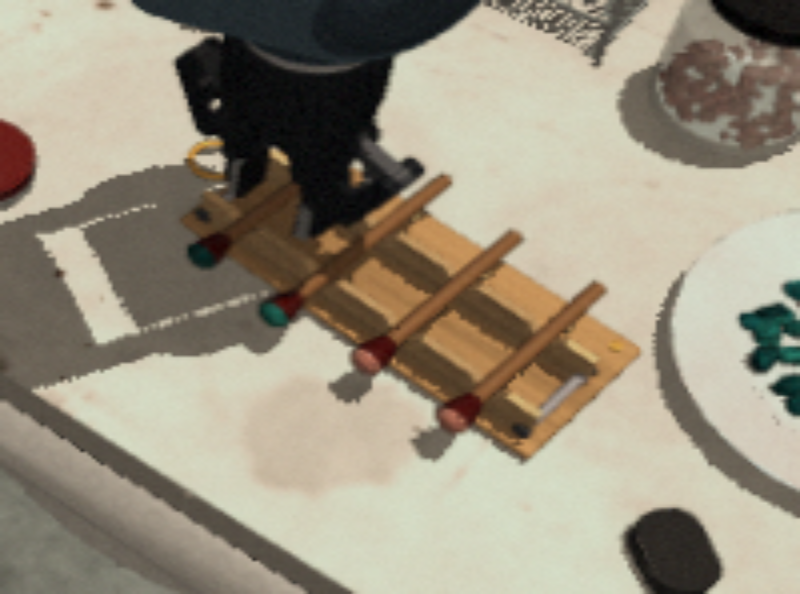

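Something pushed up at about 43 N. The left finger is probably resting on the rack's end bar, near local y +100. I'll back off and narrow the jaws before going down again.

{"op": "step_arm", "data": {"rows": [[0,-0.5,0,0,0,0],[-0.05,-0.3,0,0.0,0,0]], "gripper": 0.5}}

```text
clock: 5.95
eef_pos: [0.5007, -0.1442, 0.0491]
tool_rot: [-89.5, -0.3, -5.7]
contact_force: [0.5, 0.3, 0.1]
grip_width: 0.0213
```

```bash
python3 go.py w0 0.024;python3 - <<'E'
import io,contextlib
with contextlib.redirect_stdout(io.StringIO()):
    from m import *
# bar in wood top crop and alu top crop, assume z
for nm,pose,px in(("wood",wood,cr([(159,195),(156,322),(749,262),(744,375)],325,195)),("alu",alu,cr([(80,240),(87,350),(669,172),(680,280)],125,200))):
  for z in(.015,.02,.025,.03):
    b=back("top",px,z); c,s=np.cos(pose[2]),np.sin(pose[2]); print(nm,z,((b[:,:2]-pose[:2])@np.array([[c,-s],[s,c]])*1000).round(0).tolist())
# scene alu bars: near(ring) bar ends (470,345),(528,292) ; left bar (92,138),(140,100)
px=cr([(472,345),(528,290)],145,170)
for z in(.01,.015,.02,.025,.03):
    b=back("scene",px,z); pose=alu; c,s=np.cos(pose[2]),np.sin(pose[2]); print("alu scene",z,((b[:,:2]-pose[:2])@np.array([[c,-s],[s,c]])*1000).round(0).tolist())
E
```

```text
t 5.95 pos [ 0.5007 -0.1442  0.0491] rot [-89.5  -0.3  -5.7] target [ 0.4988 -0.145   0.024 ] -5.86
tool shift mm [-1.9 25.1 -1.2] units [-0.08  1.01 -0.05] turn units [-0.0015  0.0003  0.0008]
F [0.5 0.3 0.1] w 0.0213
wood 0.015 [[7.0, 101.0], [-36.0, 98.0], [4.0, -101.0], [-34.0, -102.0]]
wood 0.02 [[7.0, 101.0], [-36.0, 98.0], [4.0, -100.0], [-35.0, -101.0]]
wood 0.025 [[6.0, 102.0], [-37.0, 99.0], [3.0, -98.0], [-35.0, -99.0]]
wood 0.03 [[5.0, 102.0], [-37.0, 100.0], [3.0, -97.0], [-35.0, -98.0]]
alu 0.015 [[5.0, 101.0], [-32.0, 102.0], [5.0, -99.0], [-32.0, -99.0]]
alu 0.02 [[4.0, 100.0], [-33.0, 100.0], [4.0, -100.0], [-33.0, -100.0]]
alu 0.025 [[4.0, 98.0], [-33.0, 99.0], [3.0, -100.0], [-33.0, -100.0]]
alu 0.03 [[3.0, 97.0], [-34.0, 98.0], [3.0, -101.0], [-33.0, -101.0]]
alu scene 0.01 [[-25.0, -93.0], [9.0, -94.0]]
alu scene 0.015 [[-28.0, -96.0], [6.0, -97.0]]
alu scene 0.02 [[-32.0, -99.0], [2.0, -100.0]]
alu scene 0.025 [[-35.0, -102.0], [-1.0, -103.0]]
alu scene 0.03 [[-38.0, -105.0], [-5.0, -106.0]]
```

{"op": "step_arm", "data": {"rows": [[-0.08,0.3,-0.05,-0.0015,0,0.0008],[0,0.35,0,0,0,0],[0,0,0,0,0,0]]}}

```text
clock: 6.32
eef_pos: [0.4967, -0.1446, 0.0298]
tool_rot: [-90.0, 0.2, -5.8]
contact_force: [0.0, -0.3, -0.6]
grip_width: 0.0214
```

```bash
python3 go.py w0 0.024
```

```text
t 6.33 pos [ 0.4967 -0.1446  0.0298] rot [-90.    0.2  -5.8] target [ 0.4988 -0.145   0.024 ] -5.86
tool shift mm [ 2.1  5.8 -0.2] units [ 0.08  0.23 -0.01] turn units [-0.0001  0.0003 -0.0006]
F [ 0.  -0.3 -0.6] w 0.0214
```

{"op": "step_arm", "data": {"rows": [[0.05,0,0,0,0,0],[0.03,0.2,0,0,0,0],[0,0.0,0,0,0,0]], "gripper": 0.65}}

```text
clock: 6.7
eef_pos: [0.4983, -0.1446, 0.0235]
tool_rot: [-89.9, 0.3, -5.8]
contact_force: [-0.3, 0.9, -0.4]
grip_width: 0.0148
```

```bash
python3 go.py w0 0.024
```

```text
t 6.7 pos [ 0.4983 -0.1446  0.0235] rot [-89.9   0.3  -5.8] target [ 0.4988 -0.145   0.024 ] -5.86
tool shift mm [ 0.5 -0.5 -0.4] units [ 0.02 -0.02 -0.01] turn units [-0.0002  0.0003 -0.0009]
F [-0.3  0.9 -0.4] w 0.0148
```

No contact and well placed. Closing.

{"op": "step_arm", "data": {"rows": [[0,0,0,0,0,0],[0,0,0,0,0,0]], "gripper": 1}}

```text
clock: 6.95
eef_pos: [0.4985, -0.1447, 0.0237]
tool_rot: [-89.9, 0.3, -5.8]
contact_force: [0.0, 0.0, -0.4]
grip_width: 0.0074
```

{"op": "step_arm", "data": {"rows": [[0,-0.3,0,0,0,0],[0,-0.8,0,0,0,0],[0,-1,0,0,0,0],[0,-0.5,0,0,0,0]]}}

```text
clock: 7.45
eef_pos: [0.4983, -0.1445, 0.0909]
tool_rot: [-89.9, 0.4, -5.8]
contact_force: [0.4, 0.0, -0.8]
grip_width: 0.0073
```

```bash
python3 go.py a0 0.085; python3 -c "
from workcell import snapshot
import cv2
cv2.imwrite('pics/s3.png',cv2.resize(snapshot('scene')[220:400,250:450],None,fx=4,fy=3.3))"
```

```text
t 7.45 pos [ 0.4983 -0.1445  0.0909] rot [-89.9   0.4  -5.8] target [0.4994 0.134  0.085 ] 6.57
tool shift mm [-26.8   6.5 277.2] units [-1.07  0.26 11.09] turn units [-0.0004 -0.0343 -0.001 ]
F [ 0.4  0.  -0.8] w 0.0073
```

View pics/s3.png

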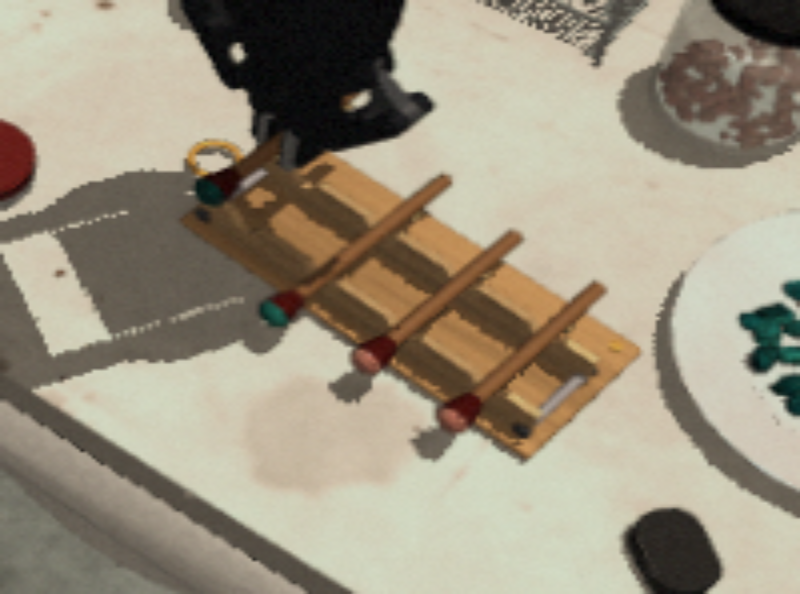

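The stick is held level: its stone is at (212,188) in the crop and it has lifted clear of the rack. Carrying it over.

{"op": "step_arm", "data": {"rows": [[-0.2,-0.2,0.5,0,-0.0115,0],[-0.2,0,0.8,0,-0.0115,0],[0,0,1,0,-0.0115,0],[0.1,0,1,0,0,0],[0.1,0,1,0,0,0]]}}

```text
clock: 8.12
eef_pos: [0.4873, -0.0348, 0.0962]
tool_rot: [-89.9, 0.3, 6.9]
contact_force: [0.2, -0.4, -0.6]
grip_width: 0.0073
```

```bash
python3 go.py a0 0.085
```

```text
t 8.12 pos [ 0.4873 -0.0348  0.0962] rot [-89.9   0.3   6.9] target [0.4994 0.134  0.085 ] 6.57
tool shift mm [ 32.3  11.4 166.1] units [1.29 0.45 6.64] turn units [-0.0003  0.0008 -0.0008]
F [ 0.2 -0.4 -0.6] w 0.0073
```

{"op": "step_arm", "data": {"rows": [[0.2,0,1,0,0,0],[0.2,0,1,0,0,0],[0.2,0.1,1,0,0,0],[0.2,0.1,1,0,0,0],[0.2,0.1,1,0,0,0]]}}

```text
clock: 8.75
eef_pos: [0.4952, 0.0967, 0.0862]
tool_rot: [-89.8, 0.5, 6.8]
contact_force: [-0.4, 0.7, 0.4]
grip_width: 0.0071
```

{"op": "step_arm", "data": {"rows": [[0.2,0.1,1,0,0.0008,-0.0008],[0.1,0.1,0.5,0,0,0],[0,0,0,0,0,0]]}}

```text
clock: 9.12
eef_pos: [0.497, 0.137, 0.0795]
tool_rot: [-89.8, 0.4, 6.7]
contact_force: [-0.2, 0.3, 0.7]
grip_width: 0.0071
```

```bash
python3 go.py a0 0.06; python3 -c "
from workcell import snapshot
import cv2
cv2.imwrite('pics/s4.png',cv2.resize(snapshot('scene')[130:270,130:290],None,fx=5,fy=4))"
```

```text
t 9.12 pos [0.497  0.137  0.0795] rot [-89.8   0.4   6.7] target [0.4994 0.134  0.06  ] 6.57
tool shift mm [ 2.2 19.5 -3.3] units [ 0.09  0.78 -0.13] turn units [-0.0005  0.0003 -0.001 ]
F [-0.2  0.3  0.7] w 0.0071
```

View pics/s4.png

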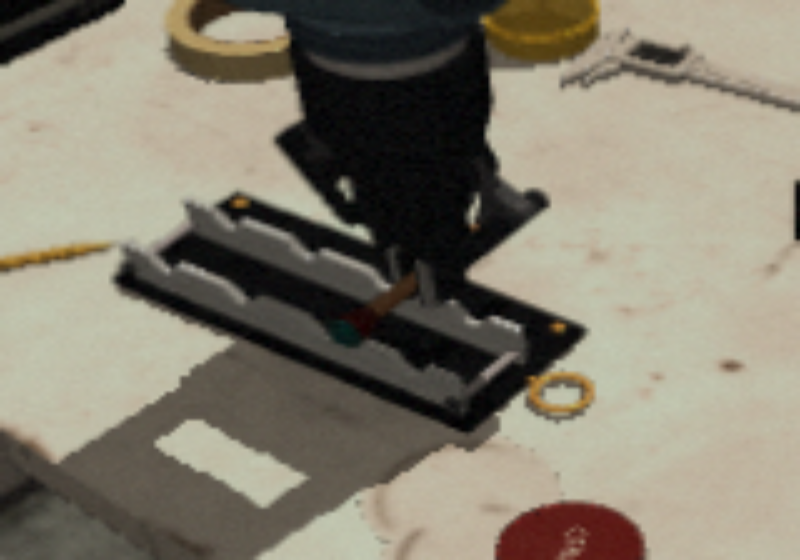

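{"op": "step_arm", "data": {"rows": [[0.09,0.5,-0.13,0,0,-0.001],[0,0.6,0,0,0,0],[0,0.2,0,0,0,0],[0,0,0,0,0,0]]}}

```text
clock: 9.68
eef_pos: [0.4993, 0.1313, 0.044]
tool_rot: [-89.8, 0.1, 6.5]
contact_force: [0.3, -0.4, 0.2]
grip_width: 0.0072
```

```bash
python3 go.py a0 0.024
```

```text
t 9.68 pos [0.4993 0.1313 0.044 ] rot [-89.8   0.1   6.5] target [0.4994 0.134  0.024 ] 6.57
tool shift mm [ 0.4 20.   2.6] units [0.02 0.8  0.1 ] turn units [-0.0004 -0.0003 -0.0002]
F [ 0.3 -0.4  0.2] w 0.0072
```

{"op": "step_arm", "data": {"rows": [[0,0.2,0.06,0,0,0],[0,0.3,0,0,0,0],[0,0.2,0,0,0,0],[0,0,0,0,0,0]]}}

```text
clock: 10.18
eef_pos: [0.4999, 0.1336, 0.0262]
tool_rot: [-89.8, -0.0, 6.5]
contact_force: [-0.1, 2.5, 0.7]
grip_width: 0.0076
```

```bash
python3 go.py a0 0.024
```

```text
t 10.18 pos [0.4999 0.1336 0.0262] rot [-89.8  -0.    6.5] target [0.4994 0.134  0.024 ] 6.57
tool shift mm [-0.4  2.2  0.4] units [-0.02  0.09  0.02] turn units [-0.0006 -0.0003  0.0001]
F [-0.1  2.5  0.7] w 0.0076
```

{"op": "step_arm", "data": {"rows": [[0,0.08,0.02,0,0,0],[0,0,0,0,0,0]]}}

```text
clock: 10.42
eef_pos: [0.5003, 0.1347, 0.0248]
tool_rot: [-89.8, -0.1, 6.5]
contact_force: [-0.3, 2.1, -0.3]
grip_width: 0.0071
```

{"op": "step_arm", "data": {"rows": [[0,0,0,0,0,0],[0,0,0,0,0,0],[0,0,0,0,0,0]], "gripper": 0.65}}

```text
clock: 10.8
eef_pos: [0.5002, 0.134, 0.0245]
tool_rot: [-89.8, -0.1, 6.5]
contact_force: [-0.0, -0.3, 0.3]
grip_width: 0.0146
```

{"op": "step_arm", "data": {"rows": [[0,-0.3,0,0,0,0],[0,-0.7,0,0,0,0],[0,-1,0,0,0,0],[0,-0.6,0,0,0,0]]}}

```text
clock: 11.3
eef_pos: [0.5, 0.1335, 0.0931]
tool_rot: [-89.8, -0.0, 6.5]
contact_force: [1.2, 0.1, 0.1]
grip_width: 0.0149
```

```bash
python3 go.py w1 0.085; python3 -c "
from workcell import snapshot
import cv2
cv2.imwrite('pics/s5.png',cv2.resize(snapshot('scene')[130:270,130:290],None,fx=5,fy=4))"
```

```text
t 11.3 pos [0.5    0.1335 0.0931] rot [-89.8  -0.    6.5] target [ 0.4937 -0.1947  0.085 ] -5.86
tool shift mm [ -43.3    7.2 -325.4] units [ -1.73   0.29 -13.02] turn units [-0.0004  0.0343  0.0001]
F [1.2 0.1 0.1] w 0.0149
```

View pics/s5.png

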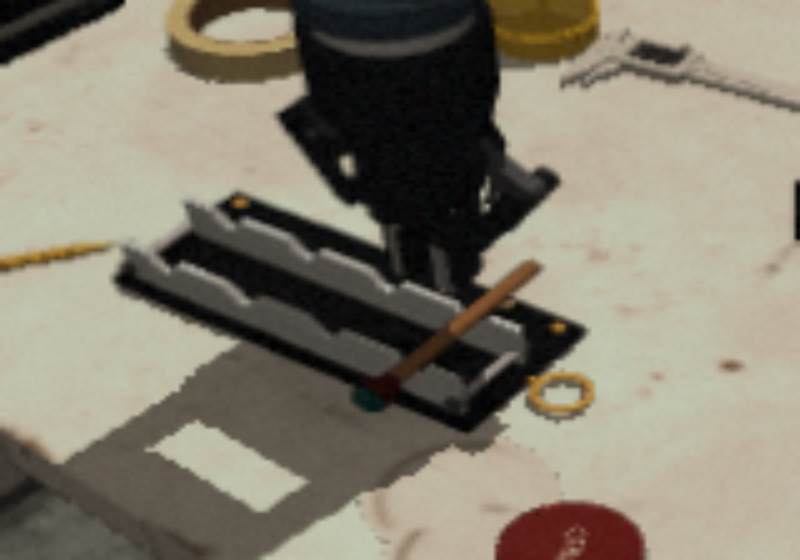

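The first green stick lies in the ring-end notches of the aluminium rack: stone at (370,398), handle end at (535,268). Going back for the second.

{"op": "step_arm", "data": {"rows": [[-0.2,-0.1,-0.6,0,0.0115,0],[-0.2,0,-0.8,0,0.0115,0],[0,0,-1,0,0.0115,0],[0,0,-1,0,0,0],[0,0,-1,0,0,0]], "gripper": 0.42}}

```text
clock: 11.98
eef_pos: [0.4873, 0.0216, 0.0989]
tool_rot: [-89.8, -0.4, -6.1]
contact_force: [0.9, -0.4, -0.0]
grip_width: 0.0244
```

```bash
python3 go.py w1 0.085
```

```text
t 11.97 pos [0.4873 0.0216 0.0989] rot [-89.8  -0.4  -6.1] target [ 0.4937 -0.1947  0.085 ] -5.86
tool shift mm [  29.4   13.3 -214.5] units [ 1.18  0.53 -8.58] turn units [-0.0006 -0.0008  0.001 ]
F [ 0.9 -0.4 -0. ] w 0.0244
```

{"op": "step_arm", "data": {"rows": [[0.15,0,-1,0,-0.0008,0.001],[0.15,0,-1,0,0,0],[0.15,0.1,-1,0,0,0],[0.15,0.1,-1,0,0,0],[0.15,0.1,-1,0,0,0]]}}

```text
clock: 12.6
eef_pos: [0.4923, -0.1087, 0.0913]
tool_rot: [-89.8, -0.0, -5.8]
contact_force: [0.4, 1.0, 1.5]
grip_width: 0.025
```

{"op": "step_arm", "data": {"rows": [[0.15,0.1,-1,0,0,0],[0.1,0.1,-1,0,0,0],[0,0.1,-1,0,0,0],[0,0,-0.4,0,0,0],[0,0,0,0,0,0]]}}

```text
clock: 13.22
eef_pos: [0.4892, -0.1975, 0.0834]
tool_rot: [-89.8, 0.0, -6.0]
contact_force: [0.1, 0.6, -0.5]
grip_width: 0.0246
```

```bash
python3 go.py w1 0.024
```

```text
t 13.22 pos [ 0.4892 -0.1975  0.0834] rot [-89.8   0.   -6. ] target [ 0.4937 -0.1947  0.024 ] -5.86
tool shift mm [ 4.2 59.4  3.1] units [0.17 2.38 0.12] turn units [-0.0006 -0.0003 -0.    ]
F [ 0.1  0.6 -0.5] w 0.0246
```

{"op": "step_arm", "data": {"rows": [[0.12,0.3,0.1,0,0,0],[0.05,0.6,0,0,0,0],[0,0.6,0,0,0,0],[0,0.4,0,0,0,0],[0,0.1,0,0,0,0]]}}

```text
clock: 13.85
eef_pos: [0.4933, -0.192, 0.0288]
tool_rot: [-89.7, 0.1, -5.8]
contact_force: [0.1, -0.3, 0.0]
grip_width: 0.0251
```

```bash
python3 go.py w1 0.024
```

```text
t 13.85 pos [ 0.4933 -0.192   0.0288] rot [-89.7   0.1  -5.8] target [ 0.4937 -0.1947  0.024 ] -5.86
tool shift mm [ 0.7  4.8 -2.7] units [ 0.03  0.19 -0.11] turn units [-0.0009  0.0001 -0.0004]
F [ 0.1 -0.3  0. ] w 0.0251
```

{"op": "step_arm", "data": {"rows": [[0,0.1,-0.08,0,0,0],[0,0.1,0,0,0,0],[0,0,0,0,0,0]]}}

```text
clock: 14.22
eef_pos: [0.4934, -0.1945, 0.0238]
tool_rot: [-89.7, 0.1, -5.8]
contact_force: [-0.6, -0.5, -0.8]
grip_width: 0.0246
```

```bash
python3 go.py w1 0.024
```

```text
t 14.22 pos [ 0.4934 -0.1945  0.0238] rot [-89.7   0.1  -5.8] target [ 0.4937 -0.1947  0.024 ] -5.86
tool shift mm [ 0.3 -0.2 -0.2] units [ 0.01 -0.01 -0.01] turn units [-0.0008  0.0001 -0.0003]
F [-0.6 -0.5 -0.8] w 0.0246
```

{"op": "step_arm", "data": {"rows": [[0,0,0,0,0,0],[0,0,0,0,0,0],[0,0,0,0,0,0]], "gripper": 1}}

```text
clock: 14.6
eef_pos: [0.4938, -0.1947, 0.0244]
tool_rot: [-89.7, 0.0, -5.8]
contact_force: [-0.3, 0.0, -0.0]
grip_width: 0.0072
```

{"op": "step_arm", "data": {"rows": [[0,-0.3,0,0,0,0],[0,-0.8,0,0,0,0],[0,-1,0,0,0,0],[0,-0.6,0,0,0,0]]}}

```text
clock: 15.1
eef_pos: [0.4931, -0.1946, 0.0937]
tool_rot: [-89.7, 0.2, -5.8]
contact_force: [0.0, -0.1, -0.7]
grip_width: 0.007
```

{"op": "step_arm", "data": {"rows": [[-0.2,-0.1,0.5,0,-0.0115,0],[-0.2,0,0.8,0,-0.0115,0],[0,0,1,0,-0.0115,0],[0.1,0,1,0,0,0],[0.1,0,1,0,0,0]]}}

```text
clock: 15.72
eef_pos: [0.4836, -0.0858, 0.1002]
tool_rot: [-89.9, -0.2, 6.8]
contact_force: [0.7, -0.4, -0.1]
grip_width: 0.0074
```

```bash
python3 go.py a1 0.085; python3 -c "
from workcell import snapshot
import cv2
cv2.imwrite('pics/s6.png',cv2.resize(snapshot('scene')[150:350,130:430],None,fx=2.6,fy=2.6))"
```

```text
t 15.72 pos [ 0.4836 -0.0858  0.1002] rot [-89.9  -0.2   6.8] target [0.4937 0.1837 0.085 ] 6.57
tool shift mm [ 42.   15.9 266.3] units [ 1.68  0.64 10.65] turn units [-0.0004  0.0007  0.0005]
F [ 0.7 -0.4 -0.1] w 0.0074
```

View pics/s6.png

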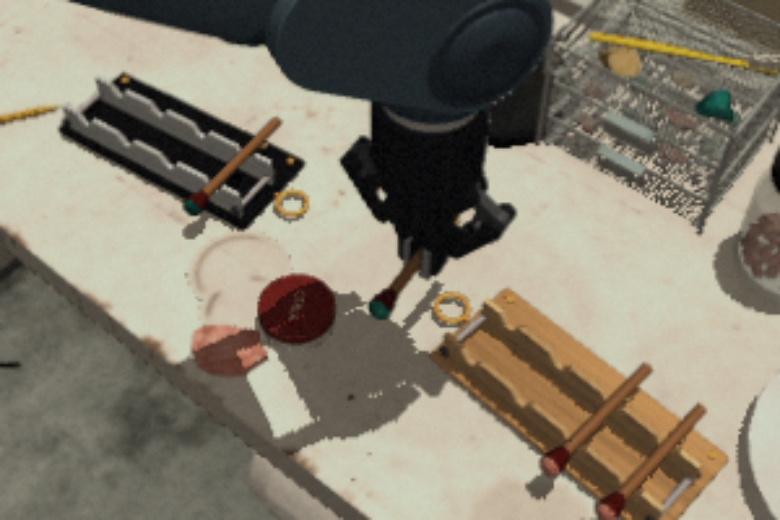

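The second green stick is held level, with its stone at (380,305). The tin at (297,308) is untouched.

{"op": "step_arm", "data": {"rows": [[0.2,0,1,0,0.0007,0.0005],[0.2,0,1,0,0,0],[0.2,0,1,0,0,0],[0.2,0,1,0,0,0],[0.2,0,1,0,0,0]]}}

```text
clock: 16.4
eef_pos: [0.4937, 0.0457, 0.1014]
tool_rot: [-89.8, 0.0, 6.6]
contact_force: [-0.1, -0.2, -0.6]
grip_width: 0.0072
```

{"op": "step_arm", "data": {"rows": [[0.15,0,1,0,0,0],[0.15,0,1,0,0,0],[0.15,0.1,1,0,0,0],[0.15,0.1,1,0,0,0],[0.1,0.2,0.9,0,0,0]]}}

```text
clock: 17.02
eef_pos: [0.4982, 0.1723, 0.093]
tool_rot: [-89.9, -0.1, 6.6]
contact_force: [-0.8, 0.6, -0.5]
grip_width: 0.0075
```

```bash
python3 go.py a1 0.045
```

```text
t 17.02 pos [0.4982 0.1723 0.093 ] rot [-89.9  -0.1   6.6] target [0.4937 0.1837 0.045 ] 6.57
tool shift mm [-3.2 48.  11.7] units [-0.13  1.92  0.47] turn units [-0.0003  0.      0.0003]
F [-0.8  0.6 -0.5] w 0.0075
```

{"op": "step_arm", "data": {"rows": [[-0.1,0.2,0.2,0,0,0],[0,0.5,0.05,0,0,0],[0,0.6,0,0,0,0],[0,0.4,0,0,0,0],[0,0,0,0,0,0]]}}

```text
clock: 17.65
eef_pos: [0.494, 0.1767, 0.0466]
tool_rot: [-89.9, 0.0, 6.6]
contact_force: [-0.8, -0.0, -0.1]
grip_width: 0.0071
```

```bash
python3 go.py a1 0.0245
```

```text
t 17.65 pos [0.494  0.1767 0.0466] rot [-89.9   0.    6.6] target [0.4937 0.1837 0.0245] 6.57
tool shift mm [ 0.5 22.1  6.9] units [0.02 0.88 0.28] turn units [-0.0002 -0.     -0.0001]
F [-0.8 -0.  -0.1] w 0.0071
```

{"op": "step_arm", "data": {"rows": [[0,0,0.25,0,0,0],[0,0,0,0,0,0]]}}

```text
clock: 17.9
eef_pos: [0.4938, 0.1831, 0.0469]
tool_rot: [-89.9, 0.0, 6.5]
contact_force: [0.9, -0.1, 0.4]
grip_width: 0.0071
```

```bash
python3 go.py a1 0.0245
```

```text
t 17.9 pos [0.4938 0.1831 0.0469] rot [-89.9   0.    6.5] target [0.4937 0.1837 0.0245] 6.57
tool shift mm [ 0.  22.4  0.5] units [0.   0.9  0.02] turn units [-0.0002 -0.0001 -0.    ]
F [ 0.9 -0.1  0.4] w 0.0071
```

{"op": "step_arm", "data": {"rows": [[0,0.2,0.02,0,0,0],[0,0.35,0,0,0,0],[0,0.25,0,0,0,0],[0,0.04,0,0,0,0],[0,0,0,0,0,0]]}}

```text
clock: 18.52
eef_pos: [0.4943, 0.1843, 0.0254]
tool_rot: [-89.9, -0.1, 6.6]
contact_force: [-0.4, 1.2, 1.2]
grip_width: 0.0069
```

```bash
python3 go.py a1 0.0245
```

```text
t 18.52 pos [0.4943 0.1843 0.0254] rot [-89.9  -0.1   6.6] target [0.4937 0.1837 0.0245] 6.57
tool shift mm [-0.6  0.9 -0.5] units [-0.03  0.03 -0.02] turn units [-0.0003 -0.0001  0.0002]
F [-0.4  1.2  1.2] w 0.0069
```

{"op": "step_arm", "data": {"rows": [[0,0.03,0,0,0,0],[0,0,0,0,0,0],[0,0,0,0,0,0]], "gripper": 0.6}}

```text
clock: 18.9
eef_pos: [0.4946, 0.184, 0.0248]
tool_rot: [-89.9, -0.1, 6.6]
contact_force: [0.0, -0.0, -0.4]
grip_width: 0.0171
```

{"op": "step_arm", "data": {"rows": [[0,-0.3,0,0,0,0],[0,-0.7,0,0,0,0],[0,-1,0,0,0,0],[0,-0.6,0,0,0,0]]}}

```text
clock: 19.4
eef_pos: [0.4944, 0.1838, 0.0935]
tool_rot: [-89.9, -0.1, 6.6]
contact_force: [-0.4, 0.9, -1.1]
grip_width: 0.0168
```

{"op": "step_arm", "data": {"rows": [[-0.2,-0.1,-0.6,0,0.0115,0],[-0.2,0,-0.8,0,0.0115,0],[0,0,-1,0,0.0115,0],[0,0,-1,0,0,0],[0,0,-1,0,0,0]], "gripper": 0.42}}

```text
clock: 20.02
eef_pos: [0.4827, 0.072, 0.1022]
tool_rot: [-89.8, -0.6, -6.1]
contact_force: [0.1, 0.3, -0.7]
grip_width: 0.0249
```

```bash
python3 go.py w2 0.085; python3 -c "
from workcell import snapshot
import cv2
cv2.imwrite('pics/s7.png',cv2.resize(snapshot('scene')[150:350,130:430],None,fx=2.6,fy=2.6))"
```

```text
t 20.02 pos [0.4827 0.072  0.1022] rot [-89.8  -0.6  -6.1] target [ 0.4886 -0.2444  0.085 ] -5.86
tool shift mm [  39.1   16.7 -314.1] units [  1.57   0.67 -12.56] turn units [-0.0005 -0.0006  0.0016]
F [ 0.1  0.3 -0.7] w 0.0249
```

View pics/s7.png

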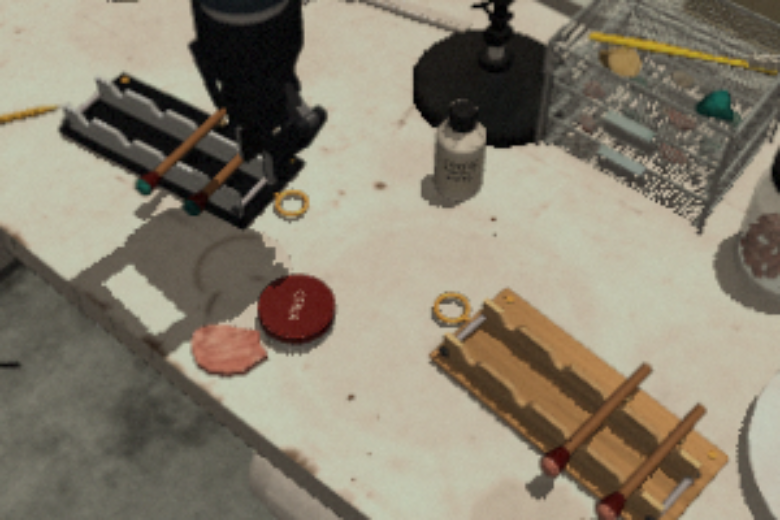

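Both green sticks are seated in the aluminium rack, with stones at (147,185) and (193,205). The tin and bottle are in place. Now the third stick.

{"op": "step_arm", "data": {"rows": [[0.15,0,-1,0,-0.0006,0.0016],[0.15,0,-1,0,0,0],[0.15,0,-1,0,0,0],[0.15,0,-1,0,0,0],[0.15,0,-1,0,0,0]]}}

```text
clock: 20.7
eef_pos: [0.4892, -0.0586, 0.1055]
tool_rot: [-89.9, -0.2, -5.9]
contact_force: [0.3, 0.1, 1.0]
grip_width: 0.0248
```

{"op": "step_arm", "data": {"rows": [[0.15,0,-1,0,0,0],[0.15,0,-1,0,0,0],[0.15,0.1,-1,0,0,0],[0.1,0.1,-1,0,0,0],[0.1,0.1,-1,0,0,0]]}}

```text
clock: 21.32
eef_pos: [0.4941, -0.1879, 0.1014]
tool_rot: [-89.9, -0.5, -5.9]
contact_force: [0.9, -0.5, 0.1]
grip_width: 0.0246
```

{"op": "step_arm", "data": {"rows": [[0.1,0.1,-1,0,0,0],[0,0.1,-0.8,0,0,0],[0,0,-0.2,0,0,0],[0,0,0,0,0,0]]}}

```text
clock: 21.82
eef_pos: [0.4919, -0.2401, 0.0977]
tool_rot: [-90.0, -0.5, -6.0]
contact_force: [0.6, -0.4, 0.2]
grip_width: 0.0245
```

```bash
python3 go.py w2 0.045
```

```text
t 21.82 pos [ 0.4919 -0.2401  0.0977] rot [-90.   -0.5  -6. ] target [ 0.4886 -0.2444  0.045 ] -5.86
tool shift mm [-3.3 52.7 -4.7] units [-0.13  2.11 -0.19] turn units [-0.0001 -0.0003  0.0015]
F [ 0.6 -0.4  0.2] w 0.0245
```

{"op": "step_arm", "data": {"rows": [[-0.1,0.3,-0.15,0,0,0.0015],[0,0.6,0,0,0,0],[0,0.7,0,0,0,0],[0,0.4,0,0,0,0],[0,0,0,0,0,0]]}}

```text
clock: 22.45
eef_pos: [0.4879, -0.241, 0.0427]
tool_rot: [-89.8, 0.2, -5.8]
contact_force: [1.2, 0.2, 0.5]
grip_width: 0.0245
```

```bash
python3 go.py w2 0.024
```

```text
t 22.45 pos [ 0.4879 -0.241   0.0427] rot [-89.8   0.2  -5.8] target [ 0.4886 -0.2444  0.024 ] -5.86
tool shift mm [ 1.1 18.7 -3.4] units [ 0.04  0.75 -0.14] turn units [-0.0005  0.0001 -0.0006]
F [1.2 0.2 0.5] w 0.0245
```

{"op": "step_arm", "data": {"rows": [[0.03,0.1,-0.12,0,0,0],[0,0.3,0,0,0,0],[0,0.25,0,0,0,0],[0,0.05,0,0,0,0],[0,0,0,0,0,0]]}}

```text
clock: 23.08
eef_pos: [0.4891, -0.2448, 0.0249]
tool_rot: [-89.9, 0.1, -5.8]
contact_force: [0.2, -0.5, 0.8]
grip_width: 0.0246
```

```bash
python3 go.py w2 0.024
```

```text
t 23.07 pos [ 0.4891 -0.2448  0.0249] rot [-89.9   0.1  -5.8] target [ 0.4886 -0.2444  0.024 ] -5.86
tool shift mm [-0.6  0.9  0.3] units [-0.02  0.03  0.01] turn units [-0.0003  0.0001 -0.0003]
F [ 0.2 -0.5  0.8] w 0.0246
```

{"op": "step_arm", "data": {"rows": [[0,0,0,0,0,0],[0,0,0,0,0,0],[0,0,0,0,0,0]], "gripper": 1}}

```text
clock: 23.45
eef_pos: [0.4893, -0.2445, 0.0252]
tool_rot: [-89.9, 0.1, -5.8]
contact_force: [0.7, 0.3, 0.7]
grip_width: 0.0073
```

{"op": "step_arm", "data": {"rows": [[0,-0.3,0,0,0,0],[0,-0.8,0,0,0,0],[0,-1,0,0,0,0],[0,-0.6,0,0,0,0]]}}

```text
clock: 23.95
eef_pos: [0.4887, -0.2446, 0.0946]
tool_rot: [-89.8, 0.2, -5.8]
contact_force: [-0.2, 0.2, -0.2]
grip_width: 0.0074
```

{"op": "step_arm", "data": {"rows": [[-0.2,-0.1,0.5,0,-0.0115,0],[-0.2,0,0.8,0,-0.0115,0],[0,0,1,0,-0.0115,0],[0.1,0,1,0,0,0],[0.1,0,1,0,0,0]]}}

```text
clock: 24.58
eef_pos: [0.4793, -0.1363, 0.1009]
tool_rot: [-90.1, -0.1, 6.8]
contact_force: [0.7, -0.1, 0.1]
grip_width: 0.0073
```

```bash
python3 go.py a2 0.085; python3 -c "
from workcell import snapshot
import cv2
cv2.imwrite('pics/s8.png',cv2.resize(snapshot('scene')[150:350,130:430],None,fx=2.6,fy=2.6))"
```

```text
t 24.57 pos [ 0.4793 -0.1363  0.1009] rot [-90.1  -0.1   6.8] target [0.488  0.2333 0.085 ] 6.57
tool shift mm [ 52.6  15.4 366. ] units [ 2.1   0.62 14.64] turn units [0.0002 0.0007 0.0003]
F [ 0.7 -0.1  0.1] w 0.0073
```

View pics/s8.png

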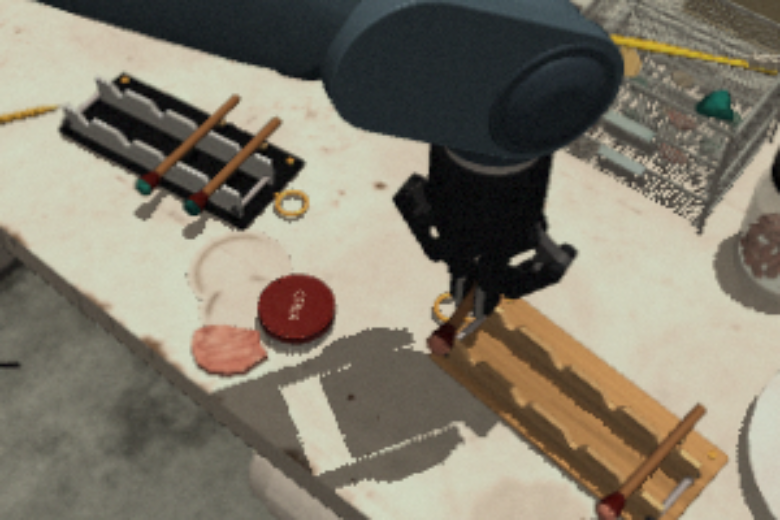

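The third (pink) stick is held, with its stone at (440,342).

{"op": "step_arm", "data": {"rows": [[0.15,0,1,0,0.0007,0],[0.15,0,1,0,0,0],[0.15,0,1,0,0,0],[0.15,0,1,0,0,0],[0.15,0,1,0,0,0]]}}

```text
clock: 25.25
eef_pos: [0.4832, -0.0058, 0.1018]
tool_rot: [-90.1, -0.1, 6.6]
contact_force: [0.2, 0.1, 0.4]
grip_width: 0.0071
```

{"op": "step_arm", "data": {"rows": [[0.15,0,1,0,0,0],[0.15,0,1,0,0,0],[0.15,0,1,0,0,0],[0.15,0,1,0,0,0],[0.15,0,1,0,0,0]]}}

```text
clock: 25.88
eef_pos: [0.4884, 0.1231, 0.1028]
tool_rot: [-90.2, -0.2, 6.6]
contact_force: [-0.0, -0.8, -0.7]
grip_width: 0.0074
```

{"op": "step_arm", "data": {"rows": [[0.1,0,1,0,0,0],[0.1,0,1,0,0,0],[0.1,0.1,1,0,0,0],[0.0,0.1,0.6,0,0,0],[0,0,0,0,0,0]]}}

```text
clock: 26.5
eef_pos: [0.4863, 0.2161, 0.0982]
tool_rot: [-90.2, -0.3, 6.7]
contact_force: [0.8, -0.7, -0.8]
grip_width: 0.0072
```

```bash
python3 go.py a2 0.046
```

```text
t 26.5 pos [0.4863 0.2161 0.0982] rot [-90.2  -0.3   6.7] target [0.488  0.2333 0.046 ] 6.57
tool shift mm [ 3.4 52.1 17.2] units [0.14 2.09 0.69] turn units [0.0006 0.0003 0.0009]
F [ 0.8 -0.7 -0.8] w 0.0072
```

{"op": "step_arm", "data": {"rows": [[0.1,0.2,0.5,0,0,0],[0.0,0.6,0.15,0,0,0],[0,0.7,0,0,0,0],[0,0.4,0,0,0,0],[0,0,0,0,0,0]]}}

```text
clock: 27.12
eef_pos: [0.4866, 0.2312, 0.046]
tool_rot: [-90.3, -0.2, 6.5]
contact_force: [-0.5, -0.3, -0.1]
grip_width: 0.0072
```

```bash
python3 go.py a2 0.0245
```

```text
t 27.12 pos [0.4866 0.2312 0.046 ] rot [-90.3  -0.2   6.5] target [0.488  0.2333 0.0245] 6.57
tool shift mm [ 1.6 21.5  2.1] units [0.06 0.86 0.08] turn units [ 0.0008 -0.0001  0.0004]
F [-0.5 -0.3 -0.1] w 0.0072
```

{"op": "step_arm", "data": {"rows": [[0.05,0.2,0.06,0,0,0],[0,0.35,0,0,0,0],[0,0.2,0,0,0,0],[0,0.04,0,0,0,0],[0,0,0,0,0,0]]}}

```text
clock: 27.75
eef_pos: [0.489, 0.2337, 0.0266]
tool_rot: [-90.2, -0.3, 6.5]
contact_force: [-0.5, 1.8, 0.6]
grip_width: 0.0071
```

```bash
python3 go.py a2 0.0245
```

```text
t 27.75 pos [0.489  0.2337 0.0266] rot [-90.2  -0.3   6.5] target [0.488  0.2333 0.0245] 6.57
tool shift mm [-1.1  2.1 -0.3] units [-0.04  0.08 -0.01] turn units [ 0.0005 -0.0002  0.0008]
F [-0.5  1.8  0.6] w 0.0071
```

{"op": "step_arm", "data": {"rows": [[0,0.06,0,0,0,0],[0,0,0,0,0,0]]}}

```text
clock: 28.0
eef_pos: [0.4894, 0.2343, 0.0258]
tool_rot: [-90.1, -0.4, 6.5]
contact_force: [-0.7, 2.5, 0.6]
grip_width: 0.0068
```

{"op": "step_arm", "data": {"rows": [[0,0,0,0,0,0],[0,0,0,0,0,0],[0,0,0,0,0,0]], "gripper": 0.6}}

```text
clock: 28.38
eef_pos: [0.4894, 0.2334, 0.0253]
tool_rot: [-90.2, -0.4, 6.5]
contact_force: [0.1, 0.1, 0.1]
grip_width: 0.0169
```

{"op": "step_arm", "data": {"rows": [[0,-0.3,0,0,0,0],[0,-0.7,0,0,0,0],[0,-1,0,0,0,0],[0,-0.6,0,0,0,0]]}}

```text
clock: 28.88
eef_pos: [0.4888, 0.2333, 0.0937]
tool_rot: [-90.2, -0.3, 6.5]
contact_force: [0.8, 0.3, 0.5]
grip_width: 0.0169
```

{"op": "step_arm", "data": {"rows": [[-0.2,-0.1,-0.6,0,0.0115,0],[-0.2,0,-0.8,0,0.0115,0],[0,0,-1,0,0.0115,0],[0,0,-1,0,0,0],[0,0,-1,0,0,0]], "gripper": 0.5}}

```text
clock: 29.5
eef_pos: [0.4751, 0.1195, 0.1002]
tool_rot: [-90.1, -0.7, -6.4]
contact_force: [-0.4, 0.8, 1.9]
grip_width: 0.0214
```

```bash
python3 go.py w3 0.085; python3 -c "
from workcell import snapshot
import cv2
cv2.imwrite('pics/s9.png',cv2.resize(snapshot('scene')[150:350,130:430],None,fx=2.6,fy=2.6))"
```

```text
t 29.5 pos [0.4751 0.1195 0.1002] rot [-90.1  -0.7  -6.4] target [ 0.4835 -0.2942  0.085 ] -5.86
tool shift mm [  54.6   16.4 -410.1] units [  2.18   0.66 -16.4 ] turn units [ 0.0002 -0.0016  0.0018]
F [-0.4  0.8  1.9] w 0.0214
```

View pics/s9.png

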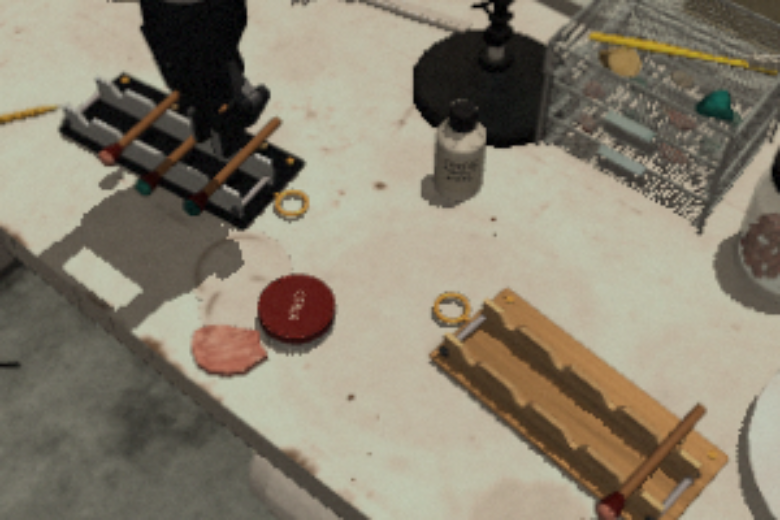

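Three sticks are seated, with stones at (108,155), (147,185) and (193,205). One is left in the wooden rack, with its stone at (610,503).

{"op": "step_arm", "data": {"rows": [[0.15,0,-1,0,-0.0016,0.0018],[0.15,0,-1,0,0,0],[0.15,0,-1,0,0,0],[0.15,0,-1,0,0,0],[0.15,0,-1,0,0,0]]}}

```text
clock: 30.18
eef_pos: [0.4777, -0.0135, 0.1002]
tool_rot: [-90.1, 0.1, -6.3]
contact_force: [-0.3, 0.3, 0.2]
grip_width: 0.0214
```

{"op": "step_arm", "data": {"rows": [[0.15,0,-1,0,0,0],[0.15,0,-1,0,0,0],[0.15,0,-1,0,0,0],[0.15,0,-1,0,0,0],[0.15,0,-1,0,0,0]]}}

```text
clock: 30.8
eef_pos: [0.4798, -0.1447, 0.1001]
tool_rot: [-90.1, 0.2, -6.7]
contact_force: [0.2, -0.4, 0.2]
grip_width: 0.0214
```

{"op": "step_arm", "data": {"rows": [[0.1,0,-1,0,0,0],[0.1,0,-1,0,0,0],[0.1,0,-1,0,0,0],[0.1,0,-1,0,0,0],[0.1,0,-0.8,0,0,0]]}}

```text
clock: 31.42
eef_pos: [0.4752, -0.27, 0.0998]
tool_rot: [-90.0, 0.3, -7.2]
contact_force: [0.1, 0.5, -0.1]
grip_width: 0.0218
```

```bash
python3 go.py w3 0.045
```

```text
t 31.43 pos [ 0.4752 -0.27    0.0998] rot [-90.    0.3  -7.2] target [ 0.4835 -0.2942  0.045 ] -5.86
tool shift mm [ 11.5  54.8 -23. ] units [ 0.46  2.19 -0.92] turn units [ 0.     -0.0037 -0.0009]
F [ 0.1  0.5 -0.1] w 0.0218
```

{"op": "step_arm", "data": {"rows": [[0.3,0,-0.6,0,-0.0037,0],[0.1,0.3,-0.2,0,0,0],[0,0.6,0,0,0,0],[0,0.5,0,0,0,0],[0,0,0,0,0,0]]}}

```text
clock: 32.05
eef_pos: [0.4809, -0.291, 0.0607]
tool_rot: [-89.8, 0.5, -6.0]
contact_force: [0.3, 0.5, -0.1]
grip_width: 0.0212
```

```bash
python3 go.py w3 0.033
```

```text
t 32.05 pos [ 0.4809 -0.291   0.0607] rot [-89.8   0.5  -6. ] target [ 0.4835 -0.2942  0.033 ] -5.86
tool shift mm [ 3.1 27.7 -3. ] units [ 0.13  1.11 -0.12] turn units [-0.0005 -0.0004 -0.0014]
F [ 0.3  0.5 -0.1] w 0.0212
```

{"op": "step_arm", "data": {"rows": [[0.1,0.2,-0.1,0,0,-0.0014],[0,0.5,0,0,0,0],[0,0.35,0,0,0,0],[0,0,0,0,0,0]]}}

```text
clock: 32.55
eef_pos: [0.4833, -0.2932, 0.0326]
tool_rot: [-89.8, -0.0, -6.0]
contact_force: [0.1, 1.1, -0.3]
grip_width: 0.0212
```

```bash
python3 go.py w3 0.024
```

```text
t 32.55 pos [ 0.4833 -0.2932  0.0326] rot [-89.8  -0.   -6. ] target [ 0.4835 -0.2942  0.024 ] -5.86
tool shift mm [ 0.2  8.6 -1. ] units [ 0.01  0.35 -0.04] turn units [-0.0005 -0.0003  0.0001]
F [ 0.1  1.1 -0.3] w 0.0212
```

{"op": "step_arm", "data": {"rows": [[0,0,-0.03,0,0,0],[0,0.15,0,0,0,0],[0,0.15,0,0,0,0],[0,0,0,0,0,0]], "gripper": 0.65}}

```text
clock: 33.05
eef_pos: [0.4837, -0.2945, 0.0253]
tool_rot: [-89.9, -0.1, -6.0]
contact_force: [0.1, 0.1, -0.6]
grip_width: 0.015
```

```bash
python3 go.py w3 0.024
```

```text
t 33.05 pos [ 0.4837 -0.2945  0.0253] rot [-89.9  -0.1  -6. ] target [ 0.4835 -0.2942  0.024 ] -5.86
tool shift mm [-0.3  1.3  0.2] units [-0.01  0.05  0.01] turn units [-0.0003 -0.0003  0.0003]
F [ 0.1  0.1 -0.6] w 0.015
```

{"op": "step_arm", "data": {"rows": [[0,0,0,0,0,0],[0,0,0,0,0,0],[0,0,0,0,0,0]], "gripper": 1}}

```text
clock: 33.42
eef_pos: [0.4838, -0.2942, 0.0256]
tool_rot: [-89.9, -0.1, -6.0]
contact_force: [0.3, 0.3, 0.0]
grip_width: 0.007
```

{"op": "step_arm", "data": {"rows": [[0,-0.3,0,0,0,0],[0,-0.8,0,0,0,0],[0,-1,0,0,0,0],[0,-0.6,0,0,0,0]]}}

```text
clock: 33.92
eef_pos: [0.4836, -0.2946, 0.0971]
tool_rot: [-89.9, -0.1, -6.0]
contact_force: [-0.7, -0.0, -0.6]
grip_width: 0.007
```

{"op": "step_arm", "data": {"rows": [[-0.2,-0.1,0.5,0,-0.0115,0],[-0.2,0,0.8,0,-0.0115,0],[0,0,1,0,-0.0115,0],[0.1,0,1,0,0,0],[0.1,0,1,0,0,0]]}}

```text
clock: 34.55
eef_pos: [0.4753, -0.1869, 0.1066]
tool_rot: [-90.4, -0.5, 6.7]
contact_force: [0.4, -0.1, -0.5]
grip_width: 0.0072
```

```bash
python3 go.py a3 0.085; python3 -c "
from workcell import snapshot
import cv2
cv2.imwrite('pics/s10.png',cv2.resize(snapshot('scene')[150:350,130:430],None,fx=2.6,fy=2.6))"
```

```text
t 34.55 pos [ 0.4753 -0.1869  0.1066] rot [-90.4  -0.5   6.7] target [0.4823 0.283  0.085 ] 6.57
tool shift mm [ 61.5  19.2 466. ] units [ 2.46  0.77 18.64] turn units [0.001  0.0003 0.0015]
F [ 0.4 -0.1 -0.5] w 0.0072
```

View pics/s10.png

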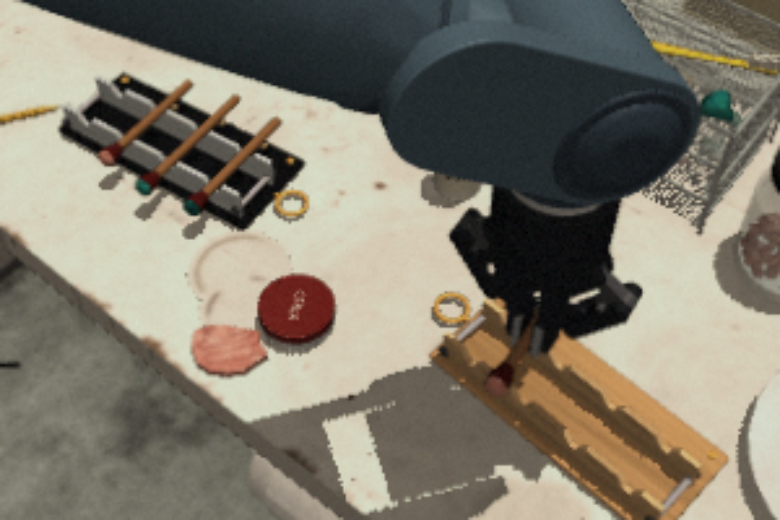

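The last stick is held, with its stone at (500,380). The three placed sticks haven't moved.

{"op": "step_arm", "data": {"rows": [[0.13,0,1,0.001,0,0.0015],[0.13,0,1,0,0,0],[0.13,0,1,0,0,0],[0.13,0,1,0,0,0],[0.13,0,1,0,0,0]]}}

```text
clock: 35.22
eef_pos: [0.4776, -0.057, 0.1103]
tool_rot: [-90.1, -0.2, 6.7]
contact_force: [0.4, -0.4, 0.1]
grip_width: 0.0069
```

{"op": "step_arm", "data": {"rows": [[0.13,0,1,0,0,0],[0.13,0,1,0,0,0],[0.13,0,1,0,0,0],[0.13,0,1,0,0,0],[0.13,0,1,0,0,0]]}}

```text
clock: 35.85
eef_pos: [0.4808, 0.0715, 0.1141]
tool_rot: [-90.2, -0.5, 6.7]
contact_force: [-0.2, -0.1, -0.3]
grip_width: 0.0071
```

{"op": "step_arm", "data": {"rows": [[0.13,0,1,0,0,0],[0.13,0,1,0,0,0],[0.13,0,1,0,0,0],[0.13,0,1,0,0,0],[0.13,0,1,0,0,0]]}}

```text
clock: 36.48
eef_pos: [0.4844, 0.2006, 0.1177]
tool_rot: [-90.3, -0.8, 6.7]
contact_force: [-0.2, -0.6, -0.1]
grip_width: 0.0073
```

```bash
python3 go.py a3 0.085
```

```text
t 36.48 pos [0.4844 0.2006 0.1177] rot [-90.3  -0.8   6.7] target [0.4823 0.283  0.085 ] 6.57
tool shift mm [ 7.  32.4 82.3] units [0.28 1.3  3.29] turn units [0.0008 0.0002 0.0023]
F [-0.2 -0.6 -0.1] w 0.0073
```

{"op": "step_arm", "data": {"rows": [[0.1,0.2,1,0.0008,0,0.0023],[0.1,0.4,1,0,0,0],[0.05,0.5,0.8,0,0,0],[0,0.3,0.2,0,0,0],[0,0,0,0,0,0]]}}

```text
clock: 37.1
eef_pos: [0.4843, 0.2786, 0.0854]
tool_rot: [-90.0, -0.3, 6.8]
contact_force: [0.1, -0.5, -0.8]
grip_width: 0.0075
```

```bash
python3 go.py a3 0.046
```

```text
t 37.1 pos [0.4843 0.2786 0.0854] rot [-90.   -0.3   6.8] target [0.4823 0.283  0.046 ] 6.57
tool shift mm [-1.7 39.4  4.6] units [-0.07  1.58  0.18] turn units [-0.      0.0006  0.0007]
F [ 0.1 -0.5 -0.8] w 0.0075
```

{"op": "step_arm", "data": {"rows": [[-0.05,0.3,0.15,0,0,0.0007],[0,0.6,0,0,0,0],[0,0.5,0,0,0,0],[0,0.1,0,0,0,0],[0,0,0,0,0,0]]}}

```text
clock: 37.72
eef_pos: [0.4831, 0.2805, 0.0457]
tool_rot: [-90.0, 0.0, 6.6]
contact_force: [-1.1, 0.5, -0.7]
grip_width: 0.007
```

```bash
python3 go.py a3 0.0255
```

```text
t 37.73 pos [0.4831 0.2805 0.0457] rot [-90.    0.    6.6] target [0.4823 0.283  0.0255] 6.57
tool shift mm [-0.5 20.2  2.5] units [-0.02  0.81  0.1 ] turn units [ 0.      0.0002 -0.    ]
F [-1.1  0.5 -0.7] w 0.007
```

{"op": "step_arm", "data": {"rows": [[0,0.2,0.08,0,0,0],[0,0.35,0,0,0,0],[0,0.2,0,0,0,0],[0,0.04,0,0,0,0],[0,0,0,0,0,0]]}}

```text
clock: 38.35
eef_pos: [0.4839, 0.284, 0.0263]
tool_rot: [-89.9, -0.1, 6.6]
contact_force: [-0.8, 0.7, 1.6]
grip_width: 0.0074
```

```bash
python3 go.py a3 0.0255
```

```text
t 38.35 pos [0.4839 0.284  0.0263] rot [-89.9  -0.1   6.6] target [0.4823 0.283  0.0255] 6.57
tool shift mm [-1.7  0.8 -0.8] units [-0.07  0.03 -0.03] turn units [-0.0003  0.0002  0.0004]
F [-0.8  0.7  1.6] w 0.0074
```

Releasing, then going straight up and away toward the middle so I can take a last look.

{"op": "step_arm", "data": {"rows": [[0,0,0,0,0,0],[0,0,0,0,0,0],[0,0,0,0,0,0]], "gripper": 0.65}}

```text
clock: 38.72
eef_pos: [0.4838, 0.2833, 0.026]
tool_rot: [-90.0, -0.1, 6.6]
contact_force: [-0.6, -0.6, -1.6]
grip_width: 0.0149
```

{"op": "step_arm", "data": {"rows": [[0,-0.3,0,0,0,0],[0,-0.7,0,0,0,0],[0,-1,0,0,0,0],[0,-1,0,0,0,0],[0,-1,0,0,0,0]]}}

```text
clock: 39.35
eef_pos: [0.4831, 0.2828, 0.1313]
tool_rot: [-90.0, -0.1, 6.6]
contact_force: [-0.3, -0.7, 0.8]
grip_width: 0.0149
```

{"op": "step_arm", "data": {"rows": [[0,-0.8,-1,0,0,0],[0,-0.8,-1,0,0,0],[0,0,-1,0,0,0],[0,0,-1,0,0,0],[0,0,-1,0,0,0]]}}

```text
clock: 39.98
eef_pos: [0.5009, 0.1573, 0.1841]
tool_rot: [-89.9, -1.0, 6.9]
contact_force: [0.1, -0.7, -0.3]
grip_width: 0.0147
```

{"op": "step_arm", "data": {"rows": [[0,0,-1,0,0,0],[0,0,-1,0,0,0],[0,0,-1,0,0,0],[0,0,-1,0,0,0],[0,0,-1,0,0,0]]}}

```text
clock: 40.6
eef_pos: [0.5174, 0.0289, 0.192]
tool_rot: [-90.1, -1.6, 6.9]
contact_force: [0.2, -0.2, -0.9]
grip_width: 0.0148
```

{"op": "step_arm", "data": {"rows": [[0,0,-1,0,0,0],[0,0,-1,0,0,0],[0,0,-1,0,0,0],[0,0,-0.5,0,0,0],[0,0,0,0,0,0]]}}

```text
clock: 41.22
eef_pos: [0.5291, -0.0621, 0.1992]
tool_rot: [-90.3, -2.1, 6.8]
contact_force: [0.3, 0.1, 0.6]
grip_width: 0.0147
```

Run:
```python
import io,contextlib
from workcell import snapshot
import cv2
s=snapshot('scene');t=snapshot('top');cv2.imwrite('pics/fs.png',s);cv2.imwrite('pics/ft.png',t)
with contextlib.redirect_stdout(io.StringIO()): from ov import *
ov("scene","pics/fs.png",alu,135,165,130,90,6,"pics/fs6.png")
ov("top","pics/ft.png",alu,125,195,133,90,6,"pics/ft6.png")
```

```text
(no output)
```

View pics/fs6.png

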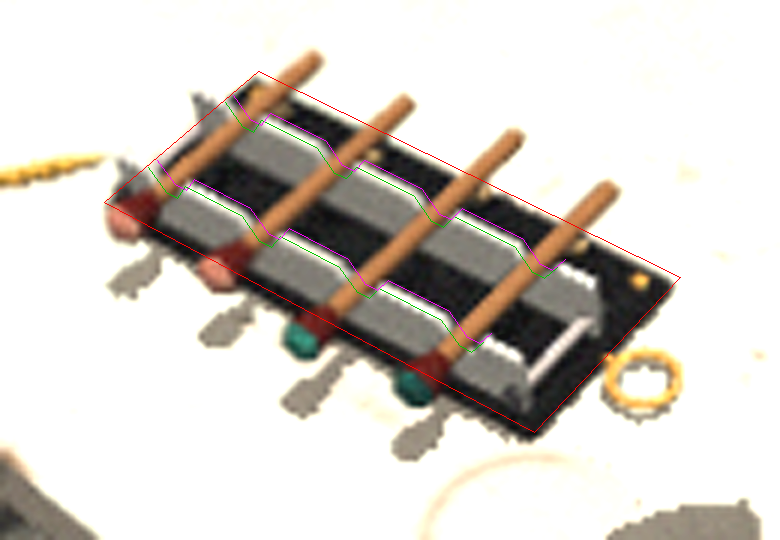

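View pics/ft6.png

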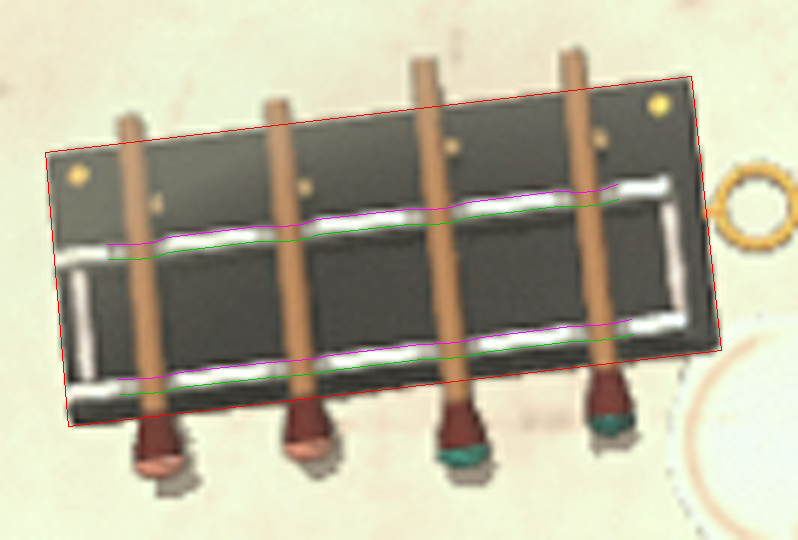

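View pics/fs.png

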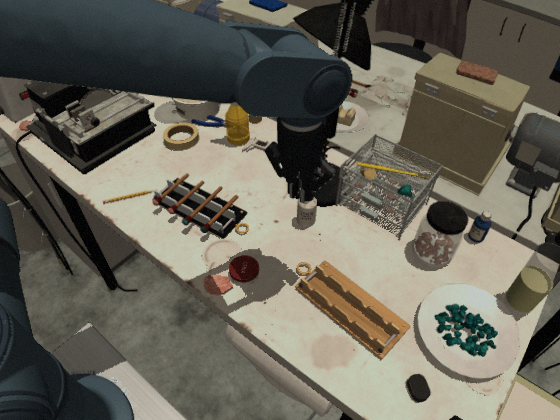

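In the final pictures all four sticks lie in both rails in the order green, green, pink, pink from the ring end. Collars are in front of the near rail and pegs behind the far rail. The wooden rack is empty, and the tin at (244,268) and bottle at (306,210) are where they were.

```bash
python3 -c "
from workcell import sign_off
print(sign_off())"
```

```text
the job is handed in; nothing more can be done
None
```

All four dop sticks are now on the aluminium rack, moved one at a time, oldest first. From its ring outward they lie green, longest green, pink, pink. I signed off at about 41 s of the 99 s allowed.

- **Final pictures:** In both camera views each stick lies in its notches in both rails, stone toward the robot, collar and peg on the outer sides of the rails. The wooden rack is empty, and the tin and bottle are where they were. The gripper was clear of everything.
- **One thing went wrong:** On the first approach the jaws were too wide, and going down I read about 43 N of upward force (45 N in total) at the wrist. A finger was most likely on the wooden rack's end bar. I backed off and narrowed the jaws, and after that no reading went above about 3 N. That is well under the 120 N wrist limit. I took it to be a fingertip rather than the gripper's body, but I could not confirm that, and it is above the 40 N limit for the body.
- **A check that disagreed:** Fitting the aluminium rack's pose with notch positions I had picked by eye gave errors of about 3 pixels, so I used the base corners alone. That pose matched the notches in both views.
- **Grip width:** The gripper read about 7 mm on the 9.2 mm rods throughout, but no stick slipped.

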